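# Fit the end plate to a moulding box

## Robot

A 7-joint arm with a two-finger parallel gripper is mounted at the origin on the work surface. World frame = base frame: x ahead of the robot, y to its left, z up, the work surface at z = 0. Lengths are in mm, angles in rad, forces in N, time in s.
With the tool pointing down it reaches from about 400 to 900 mm from the base axis. Payload 5.5 kg.
Tool frame: the origin (TCP) lies at the very end of the fingers, on their centre line; the grasp point (between the pads) lies 19 mm behind it; z points along the fingers, x is the direction in which the jaws open and shut, and the axes are right-handed (so a half turn about z gives the same grasp; the last joint's range is limited). The gripper opens to 85 mm and grips with 20 to 120 N. Pads are 22 mm wide; open, the fingers measure 114 mm over their backs; the gripper's body (76 mm by 85 mm) begins 54 mm behind the grasp point. The pads swing forward as they close: fully open they stand 13 mm farther back than shut.
Start: joints at [0.263, 0.501, -0.427, 1.55, 0.221, 1.138, -0.21], TCP at [650, 0.037, 231.31] pointing down, gripper open.
Joint ranges: [-2.88, 2.88], [-0.31, 2.03], [-1.54, 1.56], [0.2, 2.42], [-1.41, 4.55], [0.19, 2.02], [-2.57, 2.57]. Speed limits (rad/s): [2.57, 2.57, 3.14, 3.14, 3.14, 3.14, 3.14].

## Interface

Orientations are given as a 3x3 rotation matrix whose columns are the frame's x, y, z axes.
In Python, from plant import r gives the robot as it stands.
- The arm moves only by the tool carry_out, never from a script. Its argument "moves" is text: rows parted by semicolons, each of 7 numbers parted by spaces: the turn, a rotation vector about the tool's x, y, z as a fraction of full scale, then the shift along the tool's x, y, z as a fraction of full scale, then the opening, from 0 (shut) to 1 (fully open). A call has 1 to 10 rows; each row is the pose to reach, as a shift and turn from the pose measured when the call began, along the tool's axes at that moment; what a row does not reach only later rows make up. Full scale, the value 1, is 0.2 m for a shift and 90 degrees for a turn. A row lasts 1/8 s, in which the tool goes at most 62.5 mm and 10.7 degrees, less where a joint would pass 70% of its speed; a pose out of reach is approached as far as the arm can. A call with a number of a shift or a turn outside -1 to 1 is refused whole. A call with a gripper value outside its range is refused whole. The fingers move at their own pace and stop on an object; the grip force is fixed at half the most. Time passes only in rows, so rows that repeat a pose let the fingers close. It gives the time, the measured TCP pose, the force and the opening at its end, in the units of the state.
- r.state(): the state, without advancing time (a new reading comes with each control period).
- r.get_image(name): name is "scene" or "side" or "wrist"; returns a dict with "pixels" (400x640x3 uint8, red, green, blue), "mtx" (3x3 intrinsics, pixels), "R" (3x3) and "t" (3): a world point X has camera coordinates R X + t; the wrist camera has in their place "mount" (4x4, takes a point from camera to tool coordinates, whose origin is the TCP and whose axes are the tool frame's). Camera axes: x right, y down, z forward; pixel columns grow to the right and rows downward; lengths in mm; the calibration is good to about 2 mm. A picture is of the moment at which its call begins: read the wrist's pose just before it. There is no depth.
- r.close_job(): hands the job in, once; it reports no verdict.
Trained networks look in a picture, given as the dict that the camera call returned (one of the last four; its "shot" number tells which), for a name from the list of things; names that differ only in an ending like _2 or _b are one class to them, and where a whole thing is asked for, a point or a joint stands for the part that bears it (a point fixed in the world has none). Each returns a list of dicts, best first, with "score" (0 to 1); they miss things now and then, are a little off and sometimes report something else, mostly with a low value. They report only what shows in the picture. A call takes as long as a camera call. They do not tell look-alikes from the thing itself.
- r.outline_of(picture, target): "pixels" (400x640 bool, what is visible of it) and "extent" ([left, top, right, bottom] in pixels, round what is visible of it).
- r.tip_of(picture, target): "at" ([column, row] in pixels: a listed point, or the origin of a listed thing).
The state is a dict: "clock": time; "joints": joint angles; "joint_velocities": joint speeds; "joint_efforts": joint torques, N m; "eef_pos": TCP position; "tool_rot": TCP orientation; "ft_force": force on the tool from outside, world axes, zero at the start; "torque": the same for the moment, N m; "finger_gap": finger opening in mm.
Only numpy, scipy, OpenCV 4.12 (cv2) and the standard library are available. Lean on these libraries where they do the work, as an engineer would, in place of code of your own. Each camera call takes 0.05 s, during which the arm holds its last target.

## Task

The steel moulding box is missing its end plate: take the green plate out of the wooden rack, stand it in the slot of the wooden block and let go of it, then take it again by its two broad faces and slide it down the two upright channels of the box until it is fully home. Lower it gently all the way, without letting it drop, and leave the other two plates in the rack and everything else on the bench as it is.

Things in the scene. Friction and masses are not known exactly. Their poses are not given: they have to be found in the camera images.
- green_plate: Flat green-painted metal plate, 10 mm thick (its x), 62 mm wide (y), 90 mm tall (z), 0.14 to 0.28 kg; origin at the centre of its lower edge. It stands upright in one of the rack's three slots, which one varies. A plain slab: either face or end may lead. In the rack only its narrow side edges (62 mm apart) can be taken: the gaps to neighbours are 14 mm.
- green_plate_centre (a point): Centre of the green plate, 45 mm above its origin along its z; same axes.
- grey_plate: Bare steel plate of the same size and origin, standing in another slot of the rack; to be left there.
- copper_plate: Copper-coloured plate of the same size and origin, standing in another slot of the rack; to be left there.
- rack: Pale wooden rack fixed to the bench, 96 mm (its x) by 78 mm (its y) by 30 mm tall, origin at the centre of its underside. Three slots run along its y, at x = -24, 0 and +24 mm, each 13 mm wide, floor 8 mm above the bench, so the plates' tops are 98 mm above the bench and 68 mm above the rack. It stands to the robot's left or right, the box on the other side.
- block: Darker wooden holding block with pale slot lips fixed to the bench, 80 by 80 mm, 44 mm tall, between rack and box; origin at the centre of its underside. One slot through its middle along its y, open at both ends.
- block_slot (a point): Centre of the floor of the block's slot, 10 mm above the bench; axes of the block. The slot is 13 mm wide (x) and 26 mm deep, above which its mouth flares to 25 mm wide over 8 mm. A plate parked in it has its broad faces towards the block's x, its top 100 mm above the bench.
- box: Open-topped dark steel (bright channel mouths) moulding box fixed to the bench on a wooden board; origin on the bench under the middle between its two channels, at its open end (x = 0). It extends from there along its +x to the inside of the 56 mm high back wall at 90 mm. Side walls at y = +-32.5 mm, 5 mm thick, 84 mm high. Inside lies a low brass pattern, its top 18 mm above the bench.
- box_slot (a point): Middle between the upright channels, on the box's floor, 6 mm above the bench; axes of the box. Channels: 12 mm wide (x), 65 mm apart bottom to bottom (y), lips leaving 49 mm free between them, straight up to 84 mm above the bench, then flaring 6 mm outwards up to 96 mm. Home: plate's lower edge here, faces towards +-x, top at 96 mm, flush with the flares.
- hammer: Loose hammer lying on the bench, 260 mm long; bystander, lies farther from the robot than block and box.
- brush: Loose brush lying on the bench, 190 mm long; bystander, beside the holding block, under 40 mm high.
- scriber: Loose scriber with a handle like a screwdriver's, 180 mm long, lying on the bench; bystander, beside the holding block, under 40 mm high.
- ram_post: Loose wooden rammer: 85 mm square foot with an upright dowel, 166 mm tall; origin under the foot. Bystander at the far right.
- tin: Loose round tin, 70 mm across and 70 mm tall, origin under it; bystander, far side.
- wedge: Loose wooden slip, 90 by 30 by 20 mm; bystander, far side, left.
Not all that is in view belongs to the job. Of the things like the green_plate, leave any that is blue or purple; of the rest the larger one is meant.

How it is judged:
By the outcome, as a careful person would: the job done as asked, in the order asked, and still so for the second after the job is handed in, with the robot touching nothing.
It also fails if it takes over 61 s, if anything falls off the work surface, if the arm or the gripper's body presses on something with over 40 N, if the wrist force passes 120 N, or if a joint passes its speed limit or range.

## Working session

There is one attempt and no reset: what is moved stays moved. The work goes in short steps, Python scripts to look and compute and a tool call to move; the robot and the scene stay as the last step left them, time stands still between calls to the robot, and variables do not carry over. Pictures are saved under pics/ and viewed, and the job is handed in when it is done.

Besides the shell and the picture viewer there is one more tool, called after "Emit:" in YAML: its name, and indented under it one key for each argument. carry_out: Moves the arm, as the interface text tells. Shift numbers are shares of 0.2 m and turn numbers shares of 90 degrees, none past 1 either way. Its arguments: {"type":"object","properties":{"moves":{"type":"string"}},"required":["moves"]}

```bash
mkdir -p pics; ls; python3 - <<'E'
from plant import r
import cv2,pickle
s=r.state();print(s['clock'],s['eef_pos'],s['tool_rot'],s['ft_force'],s['finger_gap'])
for n in ['scene','side','wrist']:
    p=r.get_image(n); pickle.dump(p,open(f'{n}0.pkl','wb'))
    cv2.imwrite(f'pics/{n}0.png',p['pixels'][:,:,::-1])
    print(n,{k:v for k,v in p.items() if k!='pixels'})
E
```

```text
pics
0.0 [ 6.49301739e+02 -6.96331695e-02  2.30236350e+02] [[ 9.99998043e-01  4.99123330e-05 -1.97768073e-03]
 [ 4.99632333e-05 -9.99999998e-01  2.56879770e-05]
 [-1.97767945e-03 -2.57867380e-05 -9.99998044e-01]] [-0.58261586  0.74124806 -0.73979995] 85.3657101333377
scene {'mtx': array([[384.82114561,   0.        , 313.58957634],
       [  0.        , 384.82114561, 202.5321746 ],
       [  0.        ,   0.        ,   1.        ]]), 'R': array([[-0.46029674,  0.88771691,  0.00925174],
       [ 0.73442409,  0.38662511, -0.55780129],
       [-0.49874659, -0.24995941, -0.82992297]]), 't': array([ 224.98111127, -415.52717844, 1224.68616418]), 'shot': 1}
side {'mtx': array([[496.03369651,   0.        , 314.62902063],
       [  0.        , 496.03369651, 200.79115896],
       [  0.        ,   0.        ,   1.        ]]), 'R': array([[ 9.44272948e-01, -3.29163246e-01,  3.96123989e-04],
       [-1.56732520e-01, -4.50677293e-01, -8.78820172e-01],
       [ 2.89453825e-01,  8.29784029e-01, -4.77152961e-01]]), 't': array([-565.05017448,  201.99261645, 1193.62068929]), 'shot': 2}
wrist {'mtx': array([[290.65927915,   0.        , 320.12332406],
       [  0.        , 290.65927915, 202.4763274 ],
       [  0.        ,   0.        ,   1.        ]]), 'mount': array([[ 9.99999447e-01, -2.04892008e-04,  1.03121323e-03,
         6.96156410e-02],
       [-1.34897291e-04,  9.47715673e-01,  3.19115944e-01,
        -8.27775401e+01],
       [-1.04268125e-03, -3.19115907e-01,  9.47715121e-01,
        -1.42249283e+02],
       [ 0.00000000e+00,  0.00000000e+00,  0.00000000e+00,
         1.00000000e+00]]), 'shot': 3}
```

View pics/scene0.png

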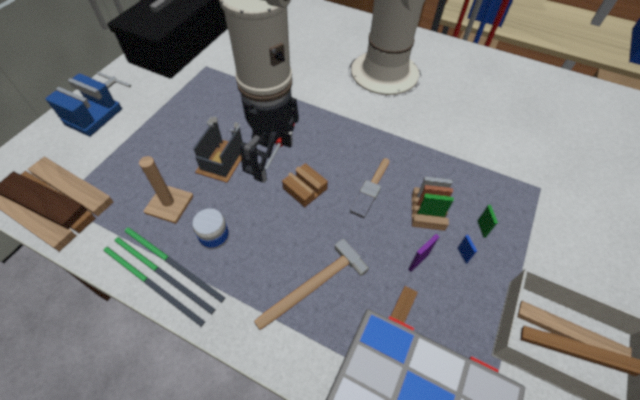

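View pics/side0.png

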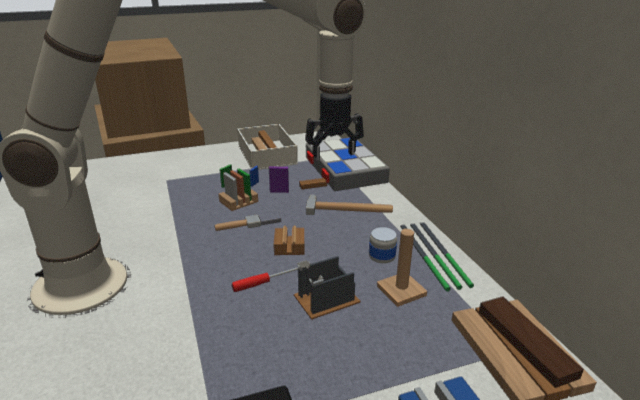

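View pics/wrist0.png

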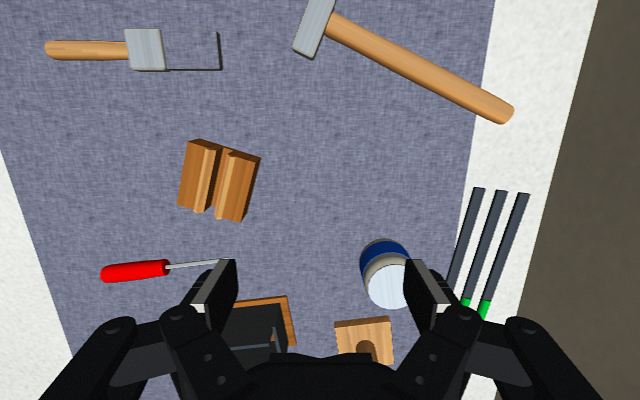

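```bash
cat > h.py <<'E'
from plant import r
import numpy as np,cv2,pickle
def shoot(n,tag):
    s=r.state(); p=r.get_image(n)
    if n=='wrist':
        T=np.eye(4);T[:3,:3]=s['tool_rot'];T[:3,3]=s['eef_pos']
        W=T@p['mount'];p['R']=W[:3,:3].T;p['t']=-W[:3,:3].T@W[:3,3]
    cv2.imwrite(f'pics/{tag}.png',p['pixels'][:,:,::-1]);pickle.dump(p,open(tag+'.pkl','wb'))
    return p
def ray(p,uv):
    d=p['R'].T@np.linalg.inv(p['mtx'])@np.array([uv[0],uv[1],1.]);o=-p['R'].T@p['t'];return o,d/np.linalg.norm(d)
def onz(p,uv,z):
    o,d=ray(p,uv);return o+d*(z-o[2])/d[2]
def tri(obs):
    A=np.zeros((3,3));b=np.zeros(3);
    for p,uv in obs:
        o,d=ray(p,uv);M=np.eye(3)-np.outer(d,d);A+=M;b+=M@o
    X=np.linalg.solve(A,b)
    return X,[np.linalg.norm(proj(p,X)-np.array(uv)) for p,uv in obs]
def proj(p,X):
    X=np.asarray(X,float);c=X@p['R'].T+p['t'];q=c@p['mtx'].T;return q[...,:2]/q[...,2:]
E
python3 - <<'E'
from h import *
P={n:shoot(n,n+'1') for n in ['scene','side','wrist']}
for t in ['green_plate','rack','block','block_slot','box','box_slot','grey_plate','copper_plate']:
    for n in P:
        a=[(np.round(d['at'],1),round(d['score'],2)) for d in r.tip_of(P[n],t)]
        e=[(d['extent'],round(d['score'],2)) for d in r.outline_of(P[n],t)] if t=='green_plate' else ''
        z={'block_slot':10,'box_slot':6}.get(t,8 if 'plate' in t else 0)
        print(t,n,a,e,[np.round(onz(P[n],x[0],z)[:2]) for x in a])
for n,(a,b) in {'scene':(435,205),'side':(240,185)}.items():
    c=P[n]['pixels'][b-45:b+60,a-60:a+85]
    cv2.imwrite(f'pics/crop_{n}.png',cv2.resize(c,None,fx=5,fy=5,interpolation=cv2.INTER_CUBIC)[:,:,::-1])
E
```

```text
green_plate scene [(array([476.6, 230.1]), 0.91), (array([461. , 249.4]), 0.85), (array([418.9, 261.9]), 0.6), (array([428.4, 218.3]), 0.56), (array([371. , 186.2]), 0.16)] [([411.0, 234.2, 438.2, 269.9], 0.89), ([455.0, 231.5, 480.8, 263.4], 0.85), ([476.7, 204.8, 499.3, 237.0], 0.75), ([417.4, 192.8, 455.3, 219.0], 0.71)] [array([446., 405.]), array([512., 386.]), array([586., 312.]), array([467., 295.]), array([444., 138.])]
green_plate side [(array([276.8, 190.3]), 0.86), (array([244.9, 197.7]), 0.69), (array([229.9, 183.9]), 0.63), (array([254.4, 185.6]), 0.49), (array([350. , 211.3]), 0.27)] [([268.4, 166.3, 288.6, 192.1], 0.7), ([239.0, 170.2, 251.8, 194.1], 0.64), ([249.7, 167.7, 257.6, 185.1], 0.61)] [array([576., 308.]), array([467., 292.]), array([440., 404.]), array([515., 365.]), array([747., 103.])]
green_plate wrist [] [] []
rack scene [(array([424.8, 214.3]), 0.82)]  [array([455., 284.])]
rack side [(array([236.2, 202.1]), 0.97), (array([239.3, 199.4]), 0.4)]  [array([437., 287.]), array([450., 301.])]
rack wrist []  []
block scene [(array([303.5, 192.8]), 0.81)]  [ar
[... 577 characters left out ...]
 [array([ 502., -233.])]
box wrist [(array([225.6, 325.1]), 0.89)]  [array([ 501., -247.])]
box_slot scene [(array([229.2, 147.1]), 0.79)]  [array([ 499., -250.])]
box_slot side [(array([312.1, 298.9]), 0.97)]  [array([ 509., -240.])]
box_slot wrist [(array([219.7, 327.9]), 0.94)]  [array([ 493., -247.])]
grey_plate scene [(array([426.8, 203.5]), 0.52)]  [array([428., 278.])]
grey_plate side [(array([232.3, 205.2]), 0.68)]  [array([420., 257.])]
grey_plate wrist []  []
copper_plate scene []  []
copper_plate side [(array([235.9, 201.6]), 0.73), (array([312.4, 186.9]), 0.29)]  [array([435., 276.]), array([693., 293.])]
copper_plate wrist [(array([366.1, 335.8]), 0.61)]  [array([ 722., -261.])]
```

View pics/crop_scene.png

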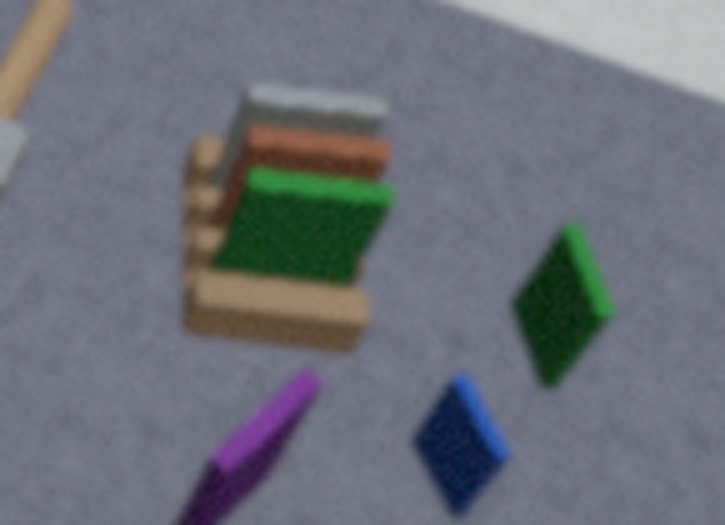

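View pics/crop_side.png

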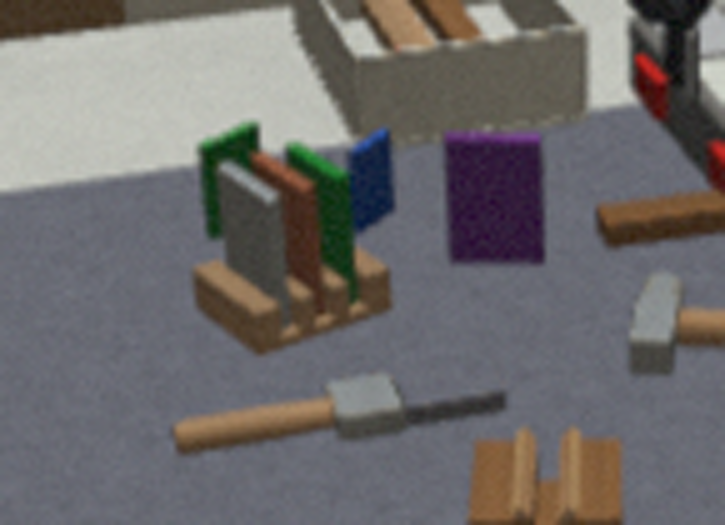

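The things that could be taken for the green plate, by pixel in the scene view:
- Green in the rack at (436,205). It is the outer slot, in front of copper and grey.
- Smaller green standing loose at (487,221).
- Blue at (467,249).
- Purple at (424,252).

The crop shows the one in the rack is clearly larger than the loose green one, so I choose that. I'll move the wrist camera over the rack.

Emit:
carry_out:
  moves: "0 0 0.1 -0.2 -0.25 -0.05 1; 0 0 0.2 -0.4 -0.5 -0.1 1; 0 0 0.3 -0.6 -0.75 -0.15 1; 0 0 0.4 -0.8 -1 -0.2 1; 0 0 0.5 -0.88 -1 -0.2 1; 0 0 0.6 -0.88 -1 -0.2 1; 0 0 0.65 -0.88 -1 -0.2 1; 0 0 0.65 -0.88 -1 -0.2 1"

```text
clock: 2.65
eef_pos: [473.9, 200.2, 271.5]
tool_rot: [[0.523, -0.852, 0.0], [-0.852, -0.523, 0.0], [0.0, -0.0, -1.0]]
ft_force: [-0.2, 0.3, 0.1]
finger_gap: 85.7
```

Emit:
carry_out:
  moves: "0 0 0 -0.22 -0.13 0 1; 0 0 0 -0.43 -0.26 0 1; 0 0 0 -0.43 -0.26 0 1"

```text
clock: 3.02
eef_pos: [471.7, 305.6, 271.6]
tool_rot: [[0.531, -0.848, -0.0], [-0.848, -0.531, 0.003], [-0.003, -0.001, -1.0]]
ft_force: [0.3, -0.4, -0.2]
finger_gap: 85.7
```

```bash
python3 - <<'E'
from h import *
p=shoot('wrist','w2'); print(r.state()['eef_pos'],r.state()['clock'])
for t in ['green_plate','rack']:
    print(t,[(np.round(d['at'],1),round(d['score'],2)) for d in r.tip_of(p,t)])
E
```

```text
[472.43372336 302.6447814  271.28106817] 3.075
green_plate [(array([362.5,  93.3]), 0.84), (array([285.7, 101.2]), 0.81), (array([240.5, 150.4]), 0.65), (array([323.6, 172.4]), 0.58)]
rack []
```

View pics/w2.png

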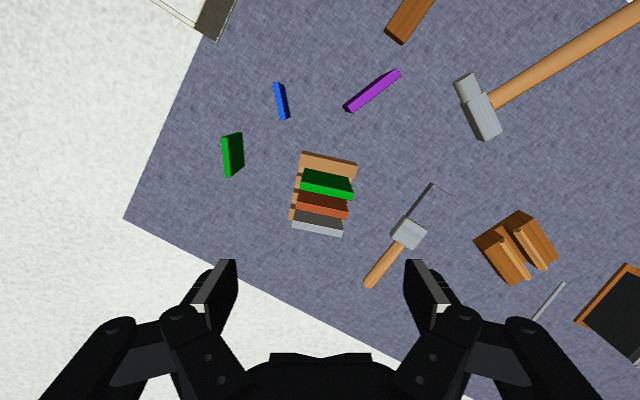

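```bash
python3 - <<'E'
from h import *
p=pickle.load(open('w2.pkl','rb'))
cv2.imwrite('pics/w2c.png',cv2.resize(p['pixels'][140:245,270:375],None,fx=5.5,fy=5.5,interpolation=cv2.INTER_CUBIC)[:,:,::-1])
def top(p,box,lo):
    x0,y0,x1,y1=box;im=p['pixels'].astype(int)
    m=np.zeros(im.shape[:2],np.uint8)
    s=im[y0:y1,x0:x1];m[y0:y1,x0:x1]=((s[...,1]>lo)&(s[...,1]>1.8*s[...,0])&(s[...,1]>1.5*s[...,2]))
    n,l,st,c=cv2.connectedComponentsWithStats(m);k=1+np.argmax(st[1:,4]);m=(l==k).astype(np.uint8)
    cs,_=cv2.findContours(m,0,2);rc=cv2.minAreaRect(cs[0]);return c[k],cv2.boxPoints(rc),st[k]
s=pickle.load(open('scene1.pkl','rb'))
a=top(p,(290,160,360,205),95);b=top(s,(412,190,458,222),95)
print(a);print(b)
print(tri([(p,a[0]),(s,b[0])]))
for c in a[1]: print(onz(p,c,98))
for c in b[1]: print(onz(s,c,98))
E
```

```text
(array([326.07126437, 190.6183908 ]), array([[298.83038, 188.77542],
       [300.54614, 180.93198],
       [353.3327 , 192.47903],
       [351.61694, 200.32248]], dtype=float32), array([299, 182,  55,  19, 435], dtype=int32))
(array([438.5       , 197.20909091]), array([[424.69965, 197.5529 ],
       [425.15698, 193.66554],
       [452.3686 , 196.8669 ],
       [451.91125, 200.75426]], dtype=float32), array([425, 194,  28,   7, 110], dtype=int32))
(array([465.99615834, 294.82555656,  93.59534132]), [np.float64(0.147285787919069), np.float64(0.07899083434679831)])
[452.58519271 322.93616839  98.        ]
[461.43725255 325.96598459  98.        ]
[481.66264926 268.39848856  98.        ]
[472.88009253 264.81113916  98.        ]
[484.33120999 268.18246413  98.        ]
[473.92508464 265.79422431  98.        ]
[454.46775156 320.99700973  98.        ]
[464.95684895 322.9954761   98.        ]
```

View pics/w2c.png

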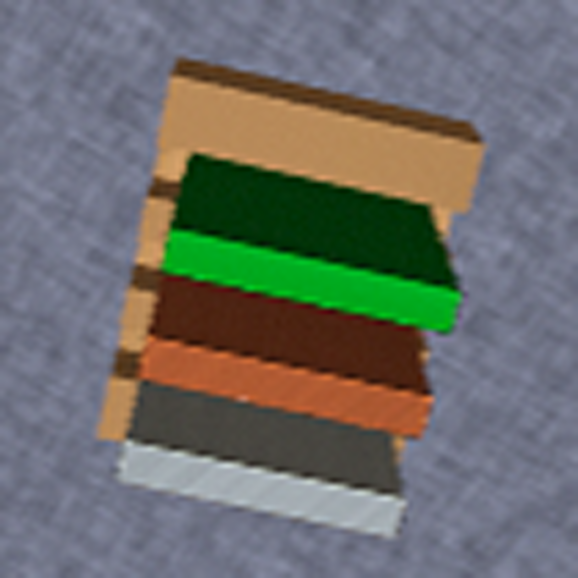

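Crop: the green top face is rows 182–200, columns 299–353 in w2. It measures 61.5 mm long, centred at about (467,295), at yaw −70.6°, so the size is right. I'll align and descend to a hover.

Emit:
carry_out:
  moves: "0 0 0.07 0.01 0.02 0.2 1; 0 0 0.14 0.018 0.042 0.4 1; 0 0 0.14 0.018 0.042 0.6 1; 0 0 0.14 0.018 0.042 0.6 1; 0 0 0.14 0.018 0.042 0.6 1"

```text
clock: 3.8
eef_pos: [469.3, 291.7, 152.6]
tool_rot: [[0.324, -0.946, 0.001], [-0.946, -0.324, -0.0], [0.001, -0.001, -1.0]]
ft_force: [-0.1, 0.2, 1.0]
finger_gap: 85.4
```

```bash
cat >> h.py <<'E'
def top(p,box,lo=95):
    x0,y0,x1,y1=box;im=p['pixels'].astype(int)
    m=np.zeros(im.shape[:2],np.uint8)
    s=im[y0:y1,x0:x1];m[y0:y1,x0:x1]=((s[...,1]>lo)&(s[...,1]>1.8*s[...,0])&(s[...,1]>1.5*s[...,2]))
    n,l,st,c=cv2.connectedComponentsWithStats(m);k=1+np.argmax(st[1:,4]);m=(l==k).astype(np.uint8)
    cs,_=cv2.findContours(m,0,2);rc=cv2.minAreaRect(cs[0]);return c[k],cv2.boxPoints(rc),st[k]
def st():
    s=r.state();R=s['tool_rot'];print('clk',round(s['clock'],2),'pos',np.round(s['eef_pos'],1),'yaw',round(np.degrees(np.arctan2(R[1,0],R[0,0])),2),'z',np.round(R[:,2],4),'F',np.round(s['ft_force'],1),'gap',round(s['finger_gap'],1));return s
def rel(target):  # world target -> tool fractions
    s=r.state();print('shift',np.round(s['tool_rot'].T@(np.asarray(target)-s['eef_pos'])/200,3))
E
python3 - <<'E'
from h import *
st();p=shoot('wrist','w3');st()
a=top(p,(200,100,460,300));print(a)
q=[onz(p,c,98) for c in a[1]];print(np.round(q,1),np.mean(q,0)); print(onz(p,a[0],98))
E
```

```text
clk 3.8 pos [469.3 291.7 152.6] yaw -71.08 z [ 1.4e-03 -4.0e-04 -1.0e+00] F [-0.1  0.2  1. ] gap 85.4
clk 3.85 pos [469.6 292.3 153.1] yaw -71.07 z [ 2.7e-03  4.0e-04 -1.0e+00] F [-0.7  0.3 -0.2] gap 85.3
(array([314.79020979, 224.48751249]), array([[272.99997, 230.     ],
       [272.99997, 219.     ],
       [355.99997, 219.     ],
       [355.99997, 230.     ]], dtype=float32), array([ 273,  219,   84,   12, 1001], dtype=int32))
[[453.2 323.4  98. ]
 [461.6 325.8  98. ]
 [481.1 268.6  98. ]
 [473.  265.5  98. ]] [467.21174365 295.8057122   98.        ]
[467.31568993 295.62020774  98.        ]
```

View pics/w3.png

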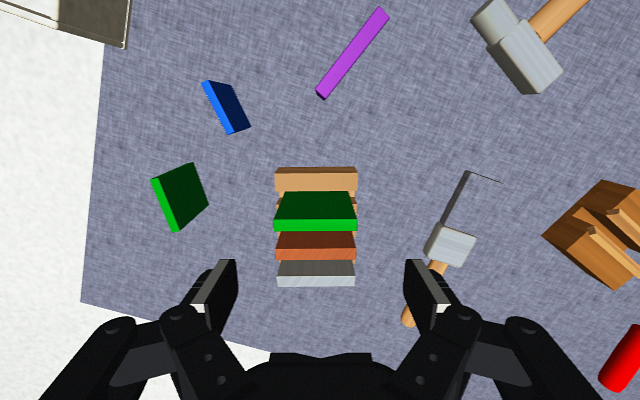

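```bash
python3 - <<'E'
from h import *
a=pickle.load(open('w2.pkl','rb'));b=pickle.load(open('w3.pkl','rb'))
print(tri([(a,(326.07,190.6)),(b,(314.8,224.5))]))
rel([467.2,295.7,54])
E
```

```text
(array([466.80249849, 295.49278854,  96.71510044]), [np.float64(0.0320098145231282), np.float64(0.04928322564480463)])
shift [-0.02   0.007  0.496]
```

Emit:
carry_out:
  moves: "0 0 0 -0.02 0.007 0.1 1; 0 0 0 -0.02 0.007 0.22 1; 0 0 0 -0.02 0.007 0.36 1; 0 0 0 -0.02 0.007 0.47 1; 0 0 0 -0.02 0.007 0.496 1; 0 0 0 -0.02 0.007 0.496 1; 0 0 0 -0.02 0.007 0.496 1"

```text
clock: 4.72
eef_pos: [468.3, 296.3, 55.4]
tool_rot: [[0.324, -0.946, 0.005], [-0.946, -0.324, 0.002], [-0.0, -0.005, -1.0]]
ft_force: [-0.2, 0.7, 0.0]
finger_gap: 85.0
```

Emit:
carry_out:
  moves: "0 0 0 0 0 0 0; 0 0 0 0 0 0 0; 0 0 0 0 0 0 0; 0 0 0 0 0 0 0; 0 0 0 0 0 0 0; 0 0 0 0 0 0 0"

```text
clock: 5.48
eef_pos: [469.2, 296.7, 56.7]
tool_rot: [[0.324, -0.946, 0.007], [-0.946, -0.324, 0.002], [-0.0, -0.007, -1.0]]
ft_force: [-0.5, -1.0, 5.5]
finger_gap: 61.6
```

Emit:
carry_out:
  moves: "0 0 0 0 0 -0.08 0; 0 0 0 0 0 -0.16 0; 0 0 0 0 0 -0.26 0; 0 0 0 0 0 -0.38 0; 0 0 0 0 0 -0.5 0; 0 0 0 0 0 -0.6 0; 0 0 0 0 0 -0.6 0"

```text
clock: 6.35
eef_pos: [469.5, 297.3, 179.1]
tool_rot: [[0.324, -0.946, 0.011], [-0.946, -0.324, 0.005], [-0.001, -0.011, -1.0]]
ft_force: [0.4, -0.7, -3.0]
finger_gap: 61.2
```

```bash
python3 - <<'E'
from h import *
st();p=shoot('wrist','w4');q=shoot('side','s4')
cv2.imwrite('pics/s4c.png',cv2.resize(q['pixels'][110:260,180:340],None,fx=4,fy=4)[:,:,::-1])
E
```

```text
clk 6.35 pos [469.5 297.3 179.1] yaw -71.08 z [ 0.0105  0.0046 -0.9999] F [ 0.4 -0.7 -3. ] gap 61.2
```

View pics/w4.png

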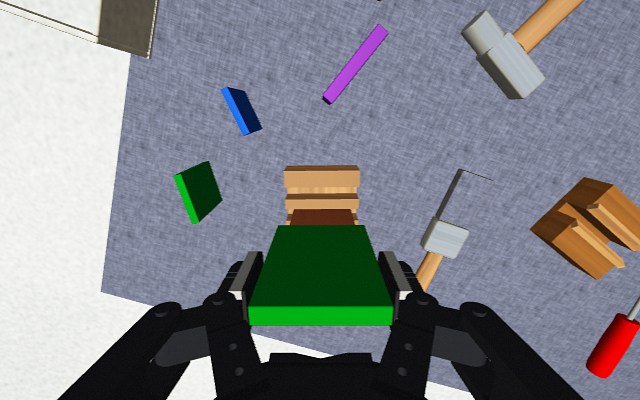

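View pics/s4c.png

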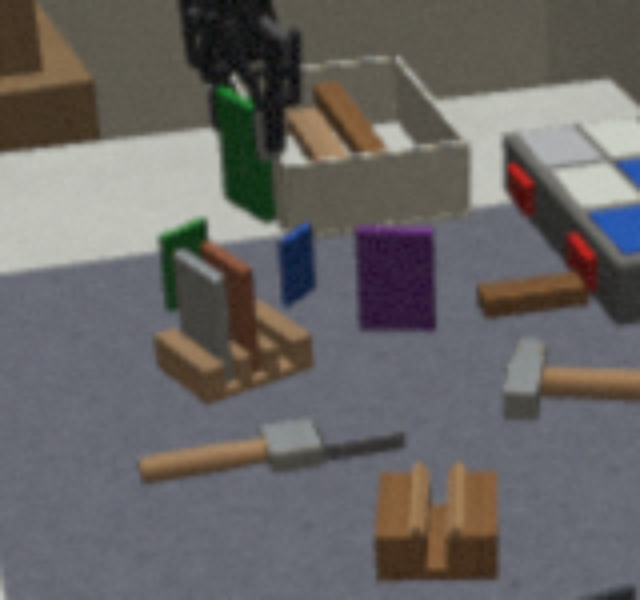

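```bash
python3 - <<'E'
from h import *
p=pickle.load(open('wrist1.pkl','rb'))
cv2.imwrite('pics/b1.png',cv2.resize(p['pixels'][130:230,165:275],None,fx=6,fy=6,interpolation=cv2.INTER_CUBIC)[:,:,::-1])
s=pickle.load(open('scene1.pkl','rb'))
cv2.imwrite('pics/b2.png',cv2.resize(s['pixels'][155:215,275:335],None,fx=9,fy=9,interpolation=cv2.INTER_CUBIC)[:,:,::-1])
E
```

```text
(no output)
```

View pics/b1.png

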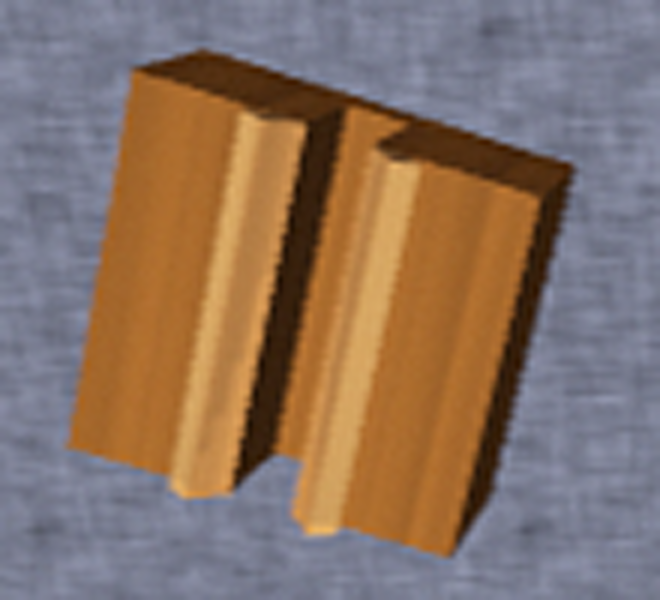

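View pics/b2.png

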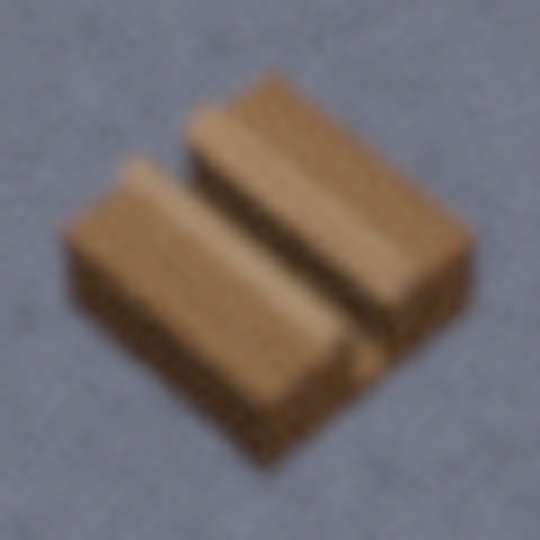

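```bash
python3 - <<'E'
from h import *
from scipy.optimize import least_squares
w=pickle.load(open('wrist1.pkl','rb'));s=pickle.load(open('scene1.pkl','rb'))
print(w['t'],w['mount'][:3,3])
cw=(np.array([(133,68),(68,448),(452,557),(540,195)])+.5)/6-.5+[165,130]
cs=(np.array([(62,235),(275,75),(478,240),(268,402)])+.5)/9-.5+[275,155]
for z in(36,44):
  A=np.array([onz(w,c,z) for c in cw]);B=np.array([onz(s,c,z) for c in cs]);
  print(np.round(A,1).tolist(),np.round(B,1).tolist());print(A.mean(0),B.mean(0))
  print([np.linalg.norm(A[i]-A[i-1]) for i in range(4)])
  print([np.degrees(np.arctan2(*(A[i]-A[i-1])[1::-1])) for i in range(4)])
# match
B44=np.array([onz(s,c,44) for c in cs]);A44=np.array([onz(w,c,44) for c in cw])
idx=[int(np.argmin(np.linalg.norm(B44-a,axis=1))) for a in A44];print(idx)
for i in range(4): print(tri([(w,cw[i]),(s,cs[idx[i]])]))
# model order: TL(-,+) BL(-,-) BR(+,-) TR(+,+)
M=np.array([(-40,40),(-40,-40),(40,-40),(40,40)],float)
def X(v,z):
    c,sn=np.cos(v[2]),np.sin(v[2]);return np.c_[M@np.array([[c,sn],[-sn,c]])+v[:2],np.full(4,z)]
for use in('w','ws'):
    f=lambda v:np.r_[(proj(w,X(v,v[3]))-cw).ravel(),(proj(s,X(v,v[3]))-cs[idx]).ravel() if 's' in use else [(v[3]-44)/3]]
    o=least_squares(f,[528,-6,-.25,44]);print(use,o.x,np.degrees(o.x[2]),np.round(o.fun,2))
E
```

```text
[-649.90935898  -40.66243389  379.87544763] [ 6.93175537e-02 -8.27775394e+01 -1.42249224e+02]
[[497.6, 43.5, 36.0], [473.1, -33.0, 36.0], [549.5, -57.1, 36.0], [573.3, 19.1, 36.0]] [[550.5, -56.3, 36.0], [474.4, -31.8, 36.0], [499.6, 43.8, 36.0], [572.7, 18.6, 36.0]]
[523.36580623  -6.87910404  36.        ] [524.2935013   -6.43033861  36.        ]
[np.float64(79.53916577064925), np.float64(80.29624034661703), np.float64(80.04457853078921), np.float64(79.81140951524303)]
[np.float64(162.16901793498573), np.float64(-107.73918856626159), np.float64(-17.482218135674636), np.float64(72.623139748527)]
[[501.2, 44.4, 44.0], [477.3, -30.3, 44.0], [551.8, -53.7, 44.0], [575.1, 20.6, 44.0]] [[555.5, -52.8, 44.0], [480.2, -28.6, 44.0], [505.2, 46.2, 44.0], [577.5, 21.3, 44.0]]
[526.36857981  -4.7513754   44.        ] [529.60066263  -3.49960467  44.        ]
[np.float64(77.65121136428043), np.float64(78.39031589658723), np.float64(78.1446275660167), np.float64(77.91699308765186)]
[np.float64(162.16901793498576), np.float64(-107.73918856626153), np.float64(-17.482218135674636), np.float64(72.62313974852698)]
[2, 1, 0, 3]
(array([495.36727888,  42.43781368,  30.39055023]), [np.float64(0.45557170462387203), np.float64(0.19611911378664942)])
(array([469.59474067, -34.87745997,  29.40823675]), [np.float64(0.3233707130727876), np.float64(0.15820813230366537)])
(array([548.63868088, -57.88483095,  33.16407844]), [np.float64(0.2610210601170163), np.float64(0.13567315771777907)])
(array([573.73509964,  19.33188945,  37.75063378]), [np.float64(0.09634799102570978), np.float64(0.04672965892590497)])
w [ 5.25050424e+02 -5.78215289e+00 -3.07276576e-01  4.04981296e+01] -17.605650947814446 [-0.58 -0.41 -0.49  0.26  0.28  0.61  0.81 -0.25 -1.17]
ws [ 5.22869560e+02 -7.20378208e+00 -3.08122493e-01  3.45144709e+01] -17.65411842973155 [ 0.01  0.22  0.19 -0.26 -0.15 -0.17  0.13  0.04  0.21 -0.53 -0.15 -0.29
 -0.04 -0.28 -0.02  0.5 ]
```

```bash
cat >> h.py <<'E'
from scipy.spatial.transform import Rotation as Ro
def go(target,yawdeg):
    s=r.state();y=np.radians(yawdeg);c,n=np.cos(y),np.sin(y)
    D=np.array([[c,n,0],[n,-c,0],[0,0,-1]]);R=s['tool_rot']
    print('turn',np.round(Ro.from_matrix(R.T@D).as_rotvec()/(np.pi/2),4),'shift',np.round(R.T@(np.asarray(target,float)-s['eef_pos'])/200,4))
E
python3 - <<'E'
from h import *
st();go([466,11,180],-107.6)
E
```

```text
clk 6.45 pos [468.2 296.2 176.7] yaw -71.08 z [ 0.0069  0.0023 -1.    ] F [ 0.3  0.5 -3.1] gap 61.3
turn [-0.0045  0.0015  0.4058] shift [ 1.3453  0.4725 -0.0197]
```

Emit:
carry_out:
  moves: "0 0 0.08 0.2 0.07 -0.01 0; 0 0 0.16 0.42 0.14 -0.02 0; -0.004 0.001 0.24 0.64 0.21 -0.02 0; -0.004 0.001 0.32 0.84 0.3 -0.02 0; -0.004 0.001 0.4 0.98 0.36 -0.02 0; -0.004 0.001 0.406 1 0.44 -0.02 0; -0.004 0.001 0.406 1 0.47 -0.02 0"

```text
clock: 7.32
eef_pos: [442.4, 76.5, 179.3]
tool_rot: [[-0.302, -0.953, -0.001], [-0.953, 0.302, 0.001], [-0.0, 0.002, -1.0]]
ft_force: [0.6, -0.2, -2.5]
finger_gap: 61.0
```

```bash
python3 - <<'E'
from h import *
st();go([466,11,180],-107.6)
E
```

```text
clk 7.33 pos [442.4  76.5 179.3] yaw -107.55 z [-1.4e-03  5.0e-04 -1.0e+00] F [ 0.6 -0.2 -2.5] gap 61.0
turn [0.001  0.0001 0.0005] shift [ 0.2765 -0.2114 -0.0038]
```

Emit:
carry_out:
  moves: "0 0 0 0.13 -0.1 0 0; 0 0 0 0.26 -0.2 0 0; 0 0 0 0.276 -0.211 0 0; 0 0 0 0.276 -0.211 0 0; 0 0 0 0.276 -0.211 0 0"

```text
clock: 7.95
eef_pos: [465.5, 12.8, 179.1]
tool_rot: [[-0.299, -0.954, -0.002], [-0.954, 0.299, 0.001], [-0.001, 0.002, -1.0]]
ft_force: [0.3, 0.0, -1.4]
finger_gap: 61.6
```

```bash
python3 - <<'E'
from h import *
st();p=shoot('wrist','w5');st()
print([(np.round(d['at'],1),round(d['score'],2)) for d in r.tip_of(p,'block_slot')],a:=[(np.round(onz(p,d['at'],10),1)) for d in r.tip_of(p,'block_slot')])
cv2.imwrite('pics/w5c.png',cv2.resize(p['pixels'][100:280,210:430],None,fx=3.5,fy=3.3,interpolation=cv2.INTER_CUBIC)[:,:,::-1])
E
```

```text
clk 7.95 pos [465.5  12.8 179.1] yaw -107.39 z [-0.0019  0.0012 -1.    ] F [ 0.3  0.  -1.4] gap 61.6
clk 8.0 pos [465.6  12.6 179.1] yaw -107.4 z [-0.0018  0.0011 -1.    ] F [-0.3 -0.3 -3. ] gap 61.2
[(array([324.3, 124.6]), 0.86)] [array([523.9,  -9.1,  10. ])]
```

View pics/w5.png

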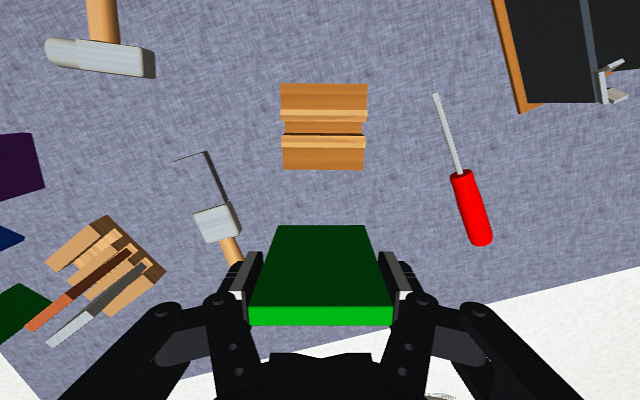

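```bash
python3 - <<'E'
from h import *
p=pickle.load(open('w5.pkl','rb'))
cv2.imwrite('pics/w5c.png',cv2.resize(p['pixels'][75:180,270:380],None,fx=6,fy=5.7,interpolation=cv2.INTER_CUBIC)[:,:,::-1])
for v in [(523.4,-6.9,-17.6)]:
    c,s=np.cos(np.radians(v[2])),np.sin(np.radians(v[2]))
    for n,z,x in [('sh',36,40),('sh',36,-40),('lipout',44,12.5),('lipout',44,-12.5),('slot',36,6.5),('slot',36,-6.5),('fl',10,6.5),('fl',10,-6.5)]:
        print(n,x,[np.round(proj(p,[v[0]+c*x-s*y,v[1]+s*x+c*y,z]),1) for y in(40,-40)])
E
```

```text
sh 40 [array([278.9,  82.2]), array([366.9,  82.5])]
sh -40 [array([282.2, 168.8]), array([362.5, 169.2])]
lipout 12.5 [array([278.9, 114.1]), array([366.6, 114.4])]
lipout -12.5 [array([280. , 141.9]), array([365.1, 142.2])]
slot 6.5 [array([280.4, 120.4]), array([364.9, 120.8])]
slot -6.5 [array([280.9, 134.5]), array([364.2, 134.8])]
fl 6.5 [array([283.7, 119.1]), array([361.3, 119.4])]
fl -6.5 [array([284.1, 132. ]), array([360.7, 132.3])]
```

View pics/w5c.png

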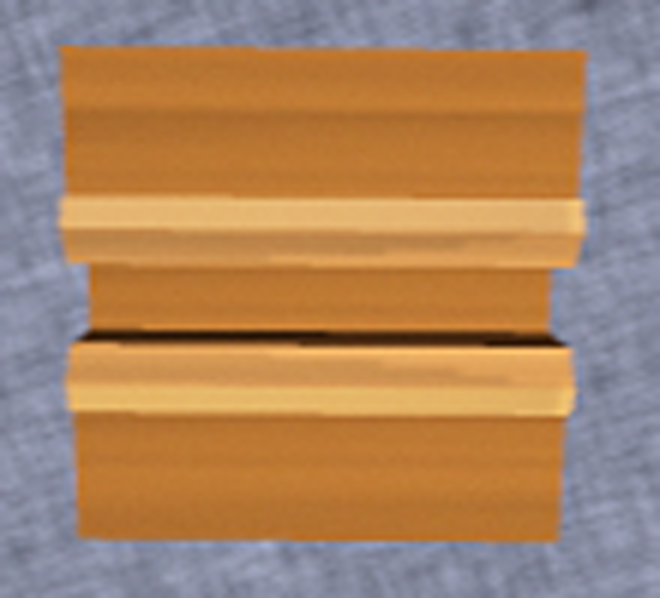

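```bash
python3 - <<'E'
from h import *
for n in ('w4','w5'):
    p=pickle.load(open(n+'.pkl','rb'))
    a=top(p,(235,280,410,340));print(a)
    K=np.linalg.inv(p['mtx']);M=p['mount']
    for zt in(-40,-42,-44):
        def T(uv):
            d=M[:3,:3]@K@np.array([*uv,1]);o=M[:3,3];return o+d*(zt-o[2])/d[2]
        print(zt,np.round([T(c) for c in a[1]],1).tolist(),np.round(T(a[0]),1))
E
```

```text
(array([320.05399489, 314.97665086]), array([[248., 306.],
       [392., 306.],
       [392., 325.],
       [248., 325.]], dtype=float32), array([ 248,  306,  145,   20, 2741], dtype=int32))
-40 [[-30.9, -2.1, -40.0], [29.8, -2.1, -40.0], [30.6, 7.7, -40.0], [-31.7, 7.8, -40.0]] [ -0.5   2.5 -40. ]
-42 [[-30.3, -3.7, -42.0], [29.2, -3.7, -42.0], [30.0, 6.0, -42.0], [-31.0, 6.0, -42.0]] [ -0.5   0.8 -42. ]
-44 [[-29.7, -5.2, -44.0], [28.6, -5.2, -44.0], [29.4, 4.2, -44.0], [-30.4, 4.2, -44.0]] [ -0.5  -0.8 -44. ]
(array([319.80500181, 315.03552012]), array([[248., 306.],
       [393., 306.],
       [393., 325.],
       [248., 325.]], dtype=float32), array([ 248,  306,  146,   20, 2759], dtype=int32))
-40 [[-31.0, -1.7, -40.0], [30.1, -1.7, -40.0], [30.9, 8.1, -40.0], [-31.8, 8.2, -40.0]] [ -0.7   2.9 -40. ]
-42 [[-30.4, -3.3, -42.0], [29.5, -3.3, -42.0], [30.3, 6.3, -42.0], [-31.2, 6.4, -42.0]] [ -0.7   1.2 -42. ]
-44 [[-29.8, -4.8, -44.0], [28.9, -4.9, -44.0], [29.7, 4.6, -44.0], [-30.6, 4.6, -44.0]] [ -0.7  -0.4 -44. ]
```

```bash
python3 - <<'E'
from h import *
go([524.2,-8.1,115],-108)
E
```

```text
turn [0.0011 0.0002 0.0062] shift [ 0.009  -0.3097  0.3207]
```

Emit:
carry_out:
  moves: "0.001 0 0.006 0.005 -0.15 0 0; 0.001 0 0.006 0.009 -0.3 0.05 0; 0.001 0 0.006 0.009 -0.31 0.15 0; 0.001 0 0.006 0.009 -0.31 0.27 0; 0.001 0 0.006 0.009 -0.31 0.32 0; 0.001 0 0.006 0.009 -0.31 0.32 0; 0.001 0 0.006 0.009 -0.31 0.32 0"

```text
clock: 8.98
eef_pos: [525.0, -7.9, 116.0]
tool_rot: [[-0.309, -0.951, 0.001], [-0.951, 0.309, 0.0], [-0.001, -0.001, -1.0]]
ft_force: [0.7, -0.2, -1.9]
finger_gap: 61.2
```

```bash
python3 - <<'E'
from h import *
st();go([524.2,-8.1,64],-108)
p=shoot('side','s6')
cv2.imwrite('pics/s6c.png',cv2.resize(p['pixels'][150:270,240:340],None,fx=5,fy=5,interpolation=cv2.INTER_CUBIC)[:,:,::-1])
p=shoot('scene','c6')
cv2.imwrite('pics/c6c.png',cv2.resize(p['pixels'][100:220,250:350],None,fx=5,fy=5,interpolation=cv2.INTER_CUBIC)[:,:,::-1])
E
```

```text
clk 8.97 pos [525.   -7.9 116. ] yaw -107.98 z [ 1.4e-03  4.0e-04 -1.0e+00] F [ 0.7 -0.2 -1.9] gap 61.2
turn [-0.0008  0.0005  0.0003] shift [0.0022 0.0037 0.26  ]
```

View pics/s6c.png

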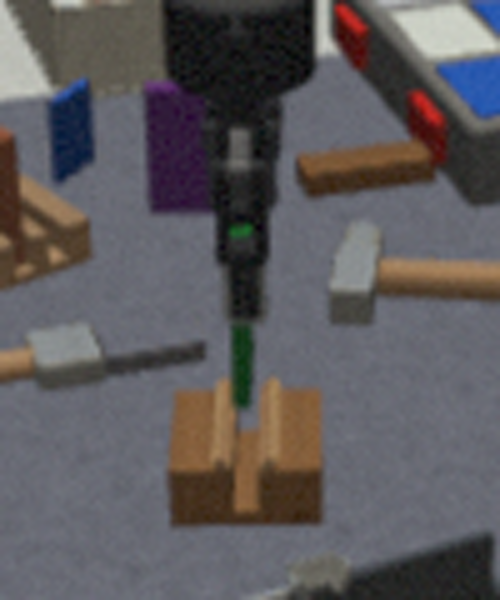

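View pics/c6c.png

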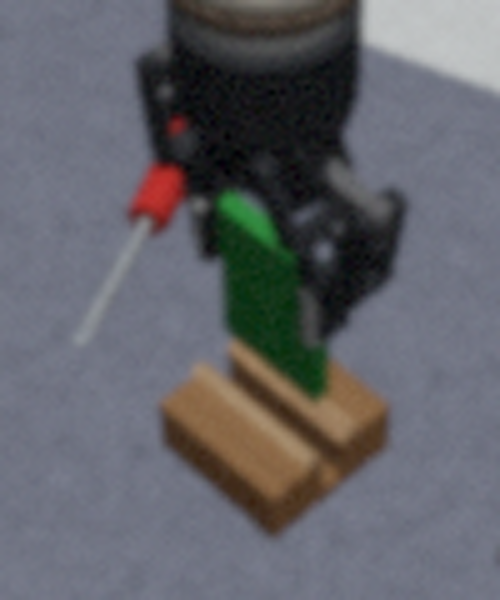

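Emit:
carry_out:
  moves: "0 0 0 0.002 -0.006 0.06 0; 0 0 0 0.002 -0.006 0.12 0; 0 0 0 0.002 -0.006 0.17 0; 0 0 0 0.002 -0.006 0.21 0; 0 0 0 0.002 -0.006 0.24 0; 0 0 0 0.002 -0.006 0.255 0; 0 0 0 0.002 -0.006 0.255 0"

```text
clock: 9.95
eef_pos: [526.1, -8.7, 65.0]
tool_rot: [[-0.309, -0.951, 0.002], [-0.951, 0.309, 0.0], [-0.001, -0.001, -1.0]]
ft_force: [0.6, 0.4, -2.0]
finger_gap: 61.3
```

```bash
python3 - <<'E'
from h import *
st();go([525.6,-8.5,60],-108)
p=shoot('side','s7')
cv2.imwrite('pics/s7c.png',cv2.resize(p['pixels'][150:270,240:340],None,fx=5,fy=5,interpolation=cv2.INTER_CUBIC)[:,:,::-1])
E
```

```text
clk 9.95 pos [526.1  -8.7  65. ] yaw -107.97 z [ 1.6e-03  3.0e-04 -1.0e+00] F [ 0.6  0.4 -2. ] gap 61.3
turn [-0.0009  0.0005  0.0003] shift [-0.0003  0.0028  0.0251]
```

View pics/s7c.png

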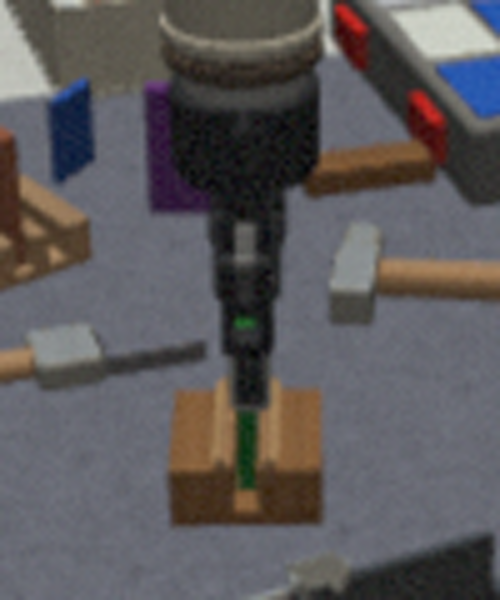

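Emit:
carry_out:
  moves: "0 0 0 0 0 0.012 0; 0 0 0 0 0 0.022 0; 0 0 0 0 0 0.022 0; 0 0 0 0 0 0.022 0"

```text
clock: 10.5
eef_pos: [526.3, -8.8, 60.9]
tool_rot: [[-0.309, -0.951, 0.002], [-0.951, 0.309, 0.0], [-0.001, -0.002, -1.0]]
ft_force: [0.6, 0.2, -2.5]
finger_gap: 61.3
```

Emit:
carry_out:
  moves: "0 0 0 0 0 0.006 0; 0 0 0 0 0 0.01 0; 0 0 0 0 0 0.01 0"

```text
clock: 10.88
eef_pos: [526.3, -8.8, 58.8]
tool_rot: [[-0.309, -0.951, 0.002], [-0.951, 0.309, 0.0], [-0.001, -0.002, -1.0]]
ft_force: [0.2, -0.6, -2.0]
finger_gap: 61.4
```

Emit:
carry_out:
  moves: "0 0 0 0 0 0.006 0; 0 0 0 0 0 0.01 0; 0 0 0 0 0 0.01 0"

```text
clock: 11.25
eef_pos: [526.7, -8.9, 58.6]
tool_rot: [[-0.309, -0.951, 0.003], [-0.951, 0.309, 0.0], [-0.001, -0.003, -1.0]]
ft_force: [-4.4, -0.9, 14.7]
finger_gap: 61.1
```

Emit:
carry_out:
  moves: "0 0 0 0 0 0 1; 0 0 0 0 0 0 1; 0 0 0 0 0 0 1; 0 0 0 0 0 0 1; 0 0 0 0 0 0 1"

```text
clock: 11.88
eef_pos: [526.6, -8.8, 58.4]
tool_rot: [[-0.309, -0.951, 0.002], [-0.951, 0.309, 0.0], [-0.001, -0.002, -1.0]]
ft_force: [-0.4, -0.9, 0.7]
finger_gap: 85.3
```

Emit:
carry_out:
  moves: "0 0 0 0 0 -0.1 1; 0 0 0 0 0 -0.25 1; 0 0 0 0 0 -0.45 1; 0 0 0 0 0 -0.6 1; 0 0 0 0 0 -0.6 1; 0 0 0 0 0 -0.6 1"

```text
clock: 12.62
eef_pos: [525.8, -8.9, 177.8]
tool_rot: [[-0.309, -0.951, 0.002], [-0.951, 0.309, -0.0], [-0.0, -0.002, -1.0]]
ft_force: [-0.3, -0.6, -0.2]
finger_gap: 85.5
```

```bash
python3 - <<'E'
from h import *
st();p=shoot('wrist','w8');st()
a=top(p,(200,100,460,330));print(a)
q=[onz(p,c,100) for c in a[1]];print(np.round(q,1),np.mean(q,0)); print(onz(p,a[0],100))
print('slot',[(np.round(onz(p,d['at'],6),1),round(d['score'],2)) for d in r.tip_of(p,'box_slot')])
E
```

```text
clk 12.62 pos [525.8  -8.9 177.8] yaw -107.99 z [ 0.0016 -0.     -1.    ] F [-0.3 -0.6 -0.2] gap 85.5
clk 12.68 pos [525.4  -8.9 177.3] yaw -107.98 z [ 5.e-04 -0.e+00 -1.e+00] F [-1.1 -1.2  0.2] gap 85.4
(array([320.36494598, 214.00480192]), array([[283., 209.],
       [358., 209.],
       [358., 219.],
       [283., 219.]], dtype=float32), array([283, 209,  76,  11, 833], dtype=int32))
[[537.8  19.4 100. ]
 [519.2 -38.1 100. ]
 [510.8 -35.7 100. ]
 [529.7  22.4 100. ]] [524.36595044  -8.02654979 100.        ]
[524.41815733  -7.93381755 100.        ]
slot [(array([ 499.2, -249.1,    6. ]), 0.6)]
```

View pics/w8.png

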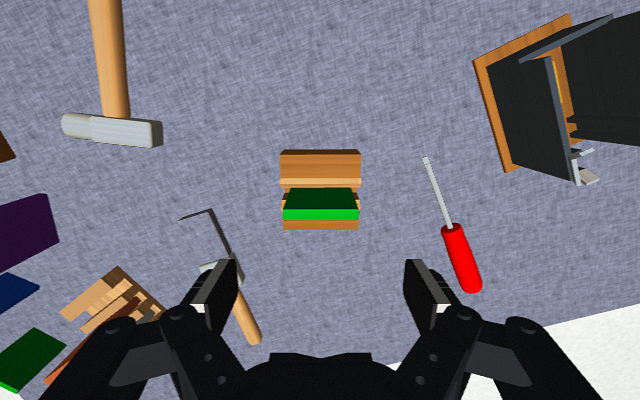

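Emit:
carry_out:
  moves: "0 0 -0.11 0.2 0.02 -0.1 1; 0 0 -0.22 0.4 0.04 -0.2 1; 0 0 -0.33 0.6 0.06 -0.3 1; 0 0 -0.44 0.8 0.1 -0.36 1; 0 0 -0.55 1 0.2 -0.36 1; 0 0 -0.66 1 0.27 -0.36 1; 0 0 -0.77 1 0.27 -0.36 1; 0 0 -0.88 1 0.27 -0.36 1; 0 0 -1 1 0.27 -0.36 1; 0 0 -1 1 0.27 -0.36 1"

```text
clock: 13.98
eef_pos: [411.6, -182.3, 248.1]
tool_rot: [[0.951, -0.31, -0.002], [-0.31, -0.951, 0.001], [-0.002, -0.0, -1.0]]
ft_force: [0.2, -1.0, -0.8]
finger_gap: 85.1
```

```bash
python3 - <<'E'
from h import *
st();go([510,-230,250],0)
E
```

```text
clk 13.97 pos [ 411.6 -182.3  248.1] yaw -18.08 z [-1.8e-03  9.0e-04 -1.0e+00] F [ 0.2 -1.  -0.8] gap 85.1
turn [-0.0004  0.0012 -0.2009] shift [ 0.5416  0.0742 -0.0104]
```

Emit:
carry_out:
  moves: "0 0 -0.08 0.22 0.03 -0.01 1; 0 0.001 -0.16 0.44 0.06 -0.01 1; 0 0.001 -0.2 0.54 0.074 -0.01 1; 0 0.001 -0.2 0.54 0.074 -0.01 1; 0 0.001 -0.2 0.54 0.074 -0.01 1"

```text
clock: 14.6
eef_pos: [508.7, -229.3, 249.1]
tool_rot: [[1.0, -0.004, -0.002], [-0.004, -1.0, 0.002], [-0.002, -0.002, -1.0]]
ft_force: [0.3, 0.7, 1.1]
finger_gap: 85.6
```

```bash
python3 - <<'E'
from h import *
st();p=shoot('wrist','w9');st()
print('slot',[(np.round(d['at'],1),np.round(onz(p,d['at'],6),1),round(d['score'],2)) for d in r.tip_of(p,'box_slot')])
cv2.imwrite('pics/w9c.png',cv2.resize(p['pixels'][120:290,250:410],None,fx=4.5,fy=3.5,interpolation=cv2.INTER_CUBIC)[:,:,::-1])
E
```

```text
clk 14.6 pos [ 508.7 -229.3  249.1] yaw -0.25 z [-0.0022  0.0015 -1.    ] F [0.3 0.7 1.1] gap 85.6
clk 14.65 pos [ 508.7 -229.3  249.4] yaw -0.2 z [-0.0017  0.0012 -1.    ] F [-0.6  0.6 -0.6] gap 85.2
slot [(array([313.1, 184.4]), array([ 498.9, -249.8,    6. ]), 0.76)]
```

View pics/w9.png

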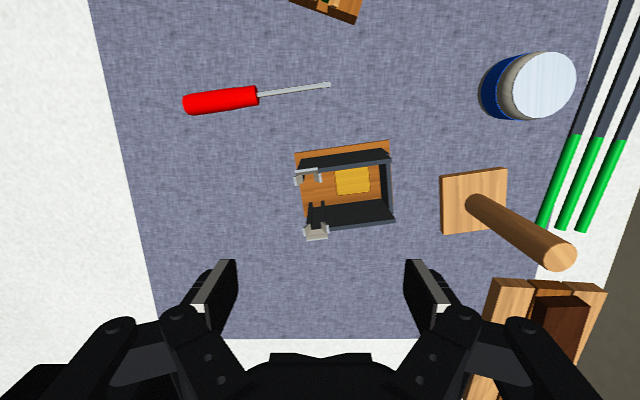

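```bash
python3 - <<'E'
from h import *
p=pickle.load(open('w9.pkl','rb'))
cv2.imwrite('pics/w9c.png',cv2.resize(p['pixels'][150:250,285:345],None,fx=8,fy=6,interpolation=cv2.INTER_CUBIC)[:,:,::-1])
cv2.imwrite('pics/w9d.png',cv2.resize(p['pixels'][135:250,285:405],None,fx=6,fy=5,interpolation=cv2.INTER_CUBIC)[:,:,::-1])
E
```

```text
(no output)
```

View pics/w9c.png

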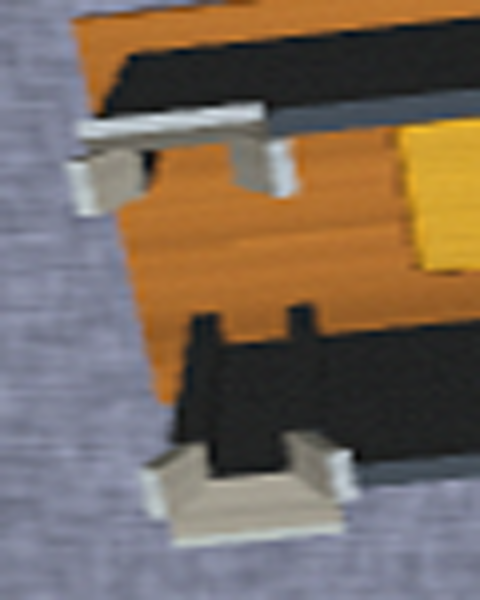

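View pics/w9d.png

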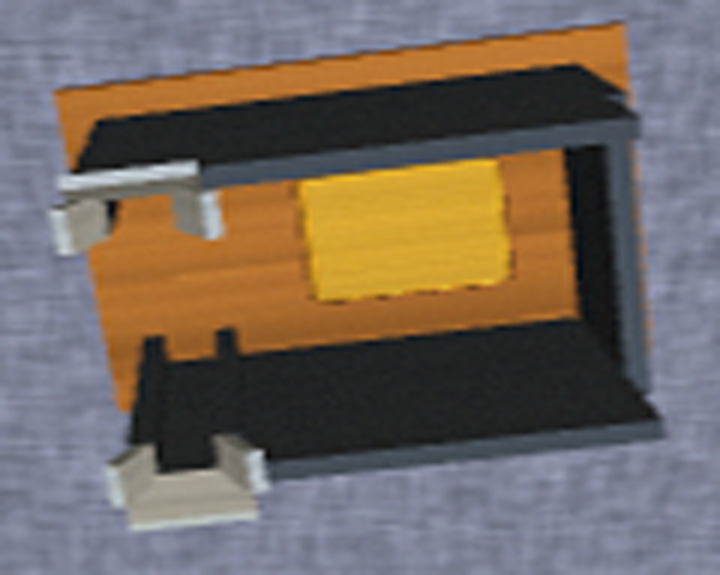

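```bash
python3 - <<'E'
from h import *
p=pickle.load(open('w9.pkl','rb'))
c=lambda u,v:((u+.5)/8-.5+285,(v+.5)/6-.5+150)
N=[onz(p,c(80,130),96),onz(p,c(265,112),96)];S=[onz(p,c(175,541),96),onz(p,c(345,522),96)]
print(np.round(N,1),np.round(S,1)); m=(np.mean(N,0)+np.mean(S,0))/2;d=np.mean(N,0)-np.mean(S,0)
print('mid',m,'dist',np.linalg.norm(d),'yaw',np.degrees(np.arctan2(-d[0],d[1])))
T=[onz(p,c(213,475),84),onz(p,c(283,470),84)];print('throat',np.round(T,1),np.linalg.norm(T[1]-T[0]))
e=lambda u,v:((u+.5)/6-.5+285,(v+.5)/5-.5+135)
# wall lines at z=84
for a,b in [((270,478),(662,437)),((270,465),(655,418)),((215,188),(635,135))]:
    A,B=onz(p,e(*a),84),onz(p,e(*b),84);print(np.round(A,1),np.round(B,1),'yaw',np.degrees(np.arctan2(B[1]-A[1],B[0]-A[0])))
E
```

```text
[[ 482.3 -211.6   96. ]
 [ 506.3 -208.5   96. ]] [[ 493.1 -289.7   96. ]
 [ 516.9 -285.9   96. ]]
mid [ 499.64664361 -248.94741525   96.        ] dist 78.52060801210881 yaw 7.842734066676296
throat [[ 498.2 -281.6   84. ]
 [ 508.3 -280.6   84. ]] 10.121536023563866
[ 519.4 -283.5   84. ] [ 593.8 -273.6   84. ] yaw 7.589183934451758
[ 519.3 -280.3   84. ] [ 592.1 -268.9   84. ] yaw 8.846157587607033
[ 509.1 -215.4   84. ] [ 583.7 -204.1   84. ] yaw 8.549649707548854
```

Emit:
carry_out:
  moves: "0 0 0.05 0.02 -0.25 0 1; 0 0 0.1 0.04 -0.5 0.05 1; 0 0 0.15 0.06 -0.75 0.15 1; 0 0 0.2 0.08 -1 0.25 1; 0 0 0.2 0.08 -1 0.35 1; 0 0 0.2 0.08 -1 0.35 1"

```text
clock: 15.45
eef_pos: [523.5, -28.8, 178.9]
tool_rot: [[0.95, -0.311, -0.004], [-0.311, -0.95, 0.001], [-0.004, 0.001, -1.0]]
ft_force: [-0.0, -0.8, 0.2]
finger_gap: 85.5
```

```bash
python3 - <<'E'
from h import *
st();go([524.3,-8.2,140],-18)
E
```

```text
clk 15.45 pos [523.5 -28.8 178.9] yaw -18.14 z [-4.3e-03  7.0e-04 -1.0e+00] F [-0.  -0.8  0.2] gap 85.5
turn [ 0.0004  0.0028 -0.0015] shift [-0.0273 -0.0994  0.1943]
```

Emit:
carry_out:
  moves: "0 0.003 -0.001 -0.027 -0.1 0.05 1; 0 0.003 -0.001 -0.027 -0.1 0.15 1; 0 0.003 -0.001 -0.027 -0.1 0.19 1; 0 0.003 -0.001 -0.027 -0.1 0.19 1; 0 0.003 -0.001 -0.027 -0.1 0.19 1"

```text
clock: 16.08
eef_pos: [525.0, -8.7, 141.7]
tool_rot: [[0.95, -0.311, 0.001], [-0.311, -0.95, -0.001], [0.002, 0.001, -1.0]]
ft_force: [-0.2, -0.1, 0.5]
finger_gap: 85.1
```

```bash
python3 - <<'E'
from h import *
st();p=shoot('wrist','w10');st()
a=top(p,(250,150,400,330));print(a[0],a[1].tolist())
q=[onz(p,c,100) for c in a[1]];print(np.round(q,1),np.mean(q,0))
go([524.3,-8.2,56],-18)
E
```

```text
clk 16.07 pos [525.   -8.7 141.7] yaw -18.12 z [ 0.0014 -0.001  -1.    ] F [-0.2 -0.1  0.5] gap 85.1
clk 16.12 pos [525.   -8.6 141.7] yaw -18.1 z [ 1.5e-03 -9.0e-04 -1.0e+00] F [-1.1  0.8  0.4] gap 85.1
[317.82342342 226.94234234] [[310.38616943359375, 187.01080322265625], [323.99603271484375, 186.77203369140625], [325.420654296875, 267.97509765625], [311.810791015625, 268.2138671875]]
[[528.9  23.2 100. ]
 [537.4  20.6 100. ]
 [519.7 -37.6 100. ]
 [510.3 -34.7 100. ]] [524.07180878  -7.13573337 100.        ]
turn [ 0.0003 -0.0011 -0.0011] shift [-0.0047 -0.0009  0.4286]
```

View pics/w10.png

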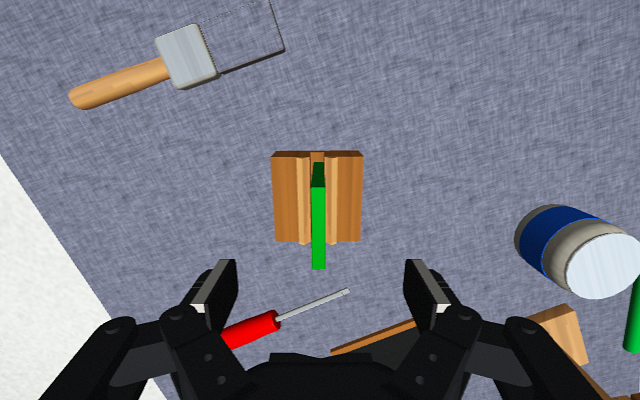

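Emit:
carry_out:
  moves: "0 -0.001 -0.004 -0.005 -0.004 0.1 1; 0 -0.001 -0.005 -0.005 -0.004 0.22 1; 0 -0.001 -0.005 -0.005 -0.004 0.34 1; 0 -0.001 -0.005 -0.005 -0.004 0.41 1; 0 -0.001 -0.005 -0.005 -0.004 0.43 1; 0 -0.001 -0.005 -0.005 -0.004 0.43 1; 0 -0.001 -0.005 -0.005 -0.004 0.43 1"

```text
clock: 17.0
eef_pos: [525.2, -7.6, 56.6]
tool_rot: [[0.953, -0.303, 0.002], [-0.303, -0.953, -0.0], [0.002, -0.0, -1.0]]
ft_force: [0.5, -0.2, -0.4]
finger_gap: 85.6
```

```bash
python3 - <<'E'
from h import *
st();go([524.2,-7.6,56],-17.6)
E
```

```text
clk 17.0 pos [525.2  -7.6  56.6] yaw -17.65 z [ 1.6e-03 -5.0e-04 -1.0e+00] F [ 0.5 -0.2 -0.4] gap 85.6
turn [-0.     -0.001  -0.0006] shift [-0.0047  0.0017  0.0027]
```

Close with the 1 mm centring correction.

Emit:
carry_out:
  moves: "0 -0.001 0 -0.005 0 0 1; 0 -0.001 0 -0.005 0 0 0; 0 -0.001 0 -0.005 0 0 0; 0 -0.001 0 -0.005 0 0 0; 0 -0.001 0 -0.005 0 0 0; 0 -0.001 0 -0.005 0 0 0; 0 -0.001 0 -0.005 0 0 0; 0 -0.001 0 -0.005 0 0 0; 0 -0.001 0 -0.005 0 0 0; 0 -0.001 0 -0.005 0 0 0"

```text
clock: 18.25
eef_pos: [524.3, -7.2, 56.6]
tool_rot: [[0.953, -0.303, 0.0], [-0.303, -0.953, -0.0], [0.0, -0.0, -1.0]]
ft_force: [-0.3, 0.3, 2.0]
finger_gap: 9.3
```

```bash
python3 - <<'E'
from h import *
st();print(r.state()['torque'])
E
```

```text
clk 18.25 pos [524.3  -7.2  56.6] yaw -17.65 z [ 1.e-04 -0.e+00 -1.e+00] F [-0.3  0.3  2. ] gap 9.3
[ 0.08807289  0.23157358 -0.03287732]
```

Emit:
carry_out:
  moves: "0 0 0 0 0 -0.05 0; 0 0 0 0 0 -0.12 0; 0 0 0 0 0 -0.2 0; 0 0 0 0 0 -0.3 0; 0 0 0 0 0 -0.42 0; 0 0 0 0 0 -0.54 0; 0 0 0 0 0 -0.56 0; 0 0 0 0 0 -0.56 0"

```text
clock: 19.25
eef_pos: [524.2, -7.3, 168.9]
tool_rot: [[0.953, -0.303, 0.001], [-0.303, -0.953, -0.0], [0.001, -0.0, -1.0]]
ft_force: [0.6, 0.3, -2.1]
finger_gap: 9.6
```

```bash
python3 - <<'E'
from h import *
st();p=shoot('wrist','w11');st()
a=top(p,(250,150,400,390));print(a[0],a[1].tolist())
K=np.linalg.inv(p['mtx']);M=p['mount']
for zt in(-40,-42,-44):
        def T(uv):
            d=M[:3,:3]@K@np.array([*uv,1]);o=M[:3,3];return o+d*(zt-o[2])/d[2]
        print(zt,np.round([T(c) for c in a[1]],1).tolist(),np.round(T(a[0]),1))
go([499.2,-249,200],8)
E
```

```text
clk 19.25 pos [524.2  -7.3 168.9] yaw -17.65 z [ 7.e-04 -2.e-04 -1.e+00] F [ 0.6  0.3 -2.1] gap 9.6
clk 19.3 pos [523.7  -7.3 168.2] yaw -17.66 z [-7.e-04 -1.e-04 -1.e+00] F [ 0.   1.  -2.6] gap 9.4
[320.08850932 301.59161491] [[307.9999694824219, 249.0], [331.9999694824219, 249.0], [331.9999694824219, 357.0], [307.9999694824219, 357.0]]
-40 [[-4.8, -29.1, -40.0], [4.7, -29.1, -40.0], [5.4, 25.3, -40.0], [-5.5, 25.3, -40.0]] [ -0.   -4.5 -40. ]
-42 [[-4.7, -30.2, -42.0], [4.6, -30.2, -42.0], [5.3, 23.2, -42.0], [-5.4, 23.2, -42.0]] [ -0.   -6.1 -42. ]
-44 [[-4.6, -31.2, -44.0], [4.5, -31.2, -44.0], [5.2, 21.1, -44.0], [-5.3, 21.1, -44.0]] [ -0.   -7.6 -44. ]
turn [ 1.000e-04  4.000e-04 -2.851e-01] shift [ 0.2496  1.1887 -0.1589]
```

View pics/w11.png

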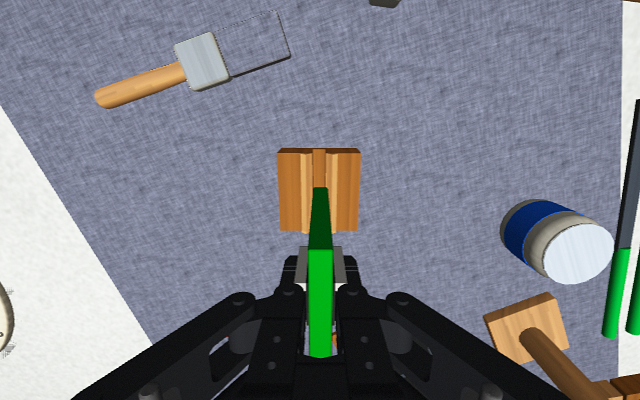

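Emit:
carry_out:
  moves: "0 0 -0.05 0.04 0.2 -0.05 0; 0 0 -0.1 0.08 0.4 -0.1 0; 0 0 -0.15 0.13 0.6 -0.15 0; 0 0 -0.2 0.17 0.8 -0.16 0; 0 0 -0.26 0.21 0.95 -0.16 0; 0 0 -0.285 0.24 0.99 -0.16 0; 0 0 -0.285 0.25 0.99 -0.16 0"

```text
clock: 20.18
eef_pos: [510.4, -211.9, 198.9]
tool_rot: [[0.991, 0.137, -0.003], [0.137, -0.991, 0.001], [-0.003, -0.001, -1.0]]
ft_force: [-0.3, 0.7, -2.5]
finger_gap: 9.5
```

```bash
python3 - <<'E'
from h import *
st();p=shoot('wrist','w12');st();go([499.2,-249,165],8)
print([(np.round(d['at'],1),np.round(onz(p,d['at'],6),1),round(d['score'],2)) for d in r.tip_of(p,'box_slot')])
E
```

```text
clk 20.18 pos [ 510.4 -211.9  198.9] yaw 7.86 z [-2.8e-03  8.0e-04 -1.0e+00] F [-0.3  0.7 -2.5] gap 9.5
clk 20.23 pos [ 511.  -210.9  199.1] yaw 7.92 z [-0.0022  0.001  -1.    ] F [ 1.1  1.4 -3.5] gap 9.0
turn [-0.0009  0.0013 -0.0009] shift [-0.0843  0.1806  0.1704]
[(array([305.5, 206.7]), array([ 497.6, -249.4,    6. ]), 0.88)]
```

View pics/w12.png

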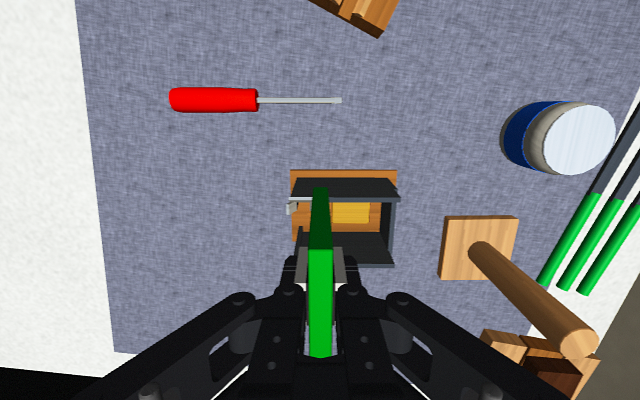

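```bash
python3 - <<'E'
from h import *
p=pickle.load(open('w12.pkl','rb'));q=pickle.load(open('w9.pkl','rb'))
# rerender with pose averaged: state after ~ (511,-210.9)
cv2.imwrite('pics/w12c.png',cv2.resize(p['pixels'][160:280,280:405],None,fx=6,fy=5,interpolation=cv2.INTER_CUBIC)[:,:,::-1])
def P(x,y,z,v=(499.2,-249.0,8.0)):
    c,s=np.cos(np.radians(v[2])),np.sin(np.radians(v[2]));return [v[0]+c*x-s*y,v[1]+s*x+c*y,z]
for n,pp,o,f in(('w12',p,(280,160),(6,5)),('w9',q,(285,135),(6,5))):
  for L in [(-12,38.5,96),(12,38.5,96),(90,32.5,84),(90,-32.5,84),(90,32.5,56),(-12,-38.5,96),(12,-38.5,96)]:
    u=proj(pp,P(*L));print(n,L,np.round(u,1),'crop',np.round((u-o)*f))
E
```

```text
w12 (-12, 38.5, 96) [288.1 199.3] crop [ 48. 196.]
w12 (12, 38.5, 96) [315.1 199.2] crop [211. 196.]
w12 (90, 32.5, 84) [399.1 201.3] crop [715. 206.]
w12 (90, -32.5, 84) [393.7 262.8] crop [682. 514.]
w12 (90, 32.5, 56) [392.1 192.7] crop [673. 163.]
w12 (-12, -38.5, 96) [291.  274.7] crop [ 66. 574.]
w12 (12, -38.5, 96) [315.7 274.7] crop [214. 574.]
w9 (-12, 38.5, 96) [294.3 172.2] crop [ 56. 186.]
w9 (12, 38.5, 96) [317.2 168.9] crop [193. 170.]
w9 (90, 32.5, 84) [390.5 161.7] crop [633. 134.]
w9 (90, -32.5, 84) [394.4 218. ] crop [656. 415.]
w9 (90, 32.5, 56) [385.  157.3] crop [600. 111.]
w9 (-12, -38.5, 96) [306. 239.] crop [126. 520.]
w9 (12, -38.5, 96) [327.3 236.2] crop [254. 506.]
```

View pics/w12c.png

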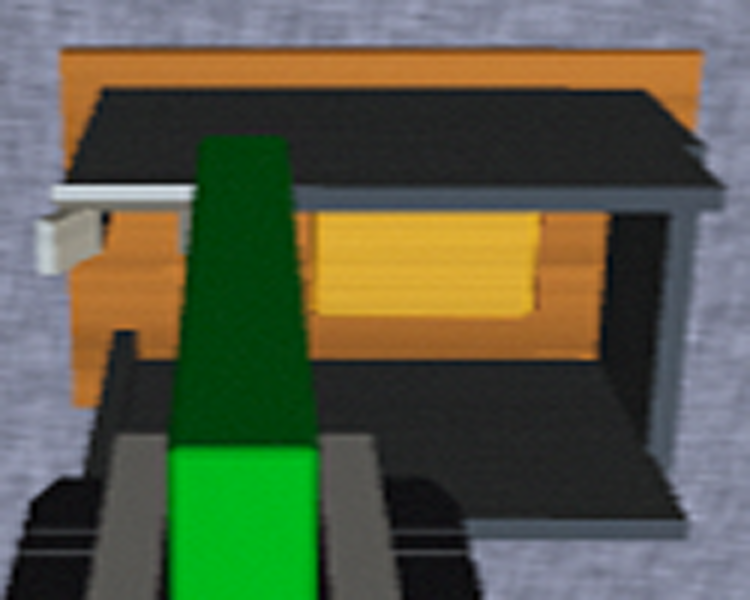

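Emit:
carry_out:
  moves: "0 0.001 0 -0.04 0.09 0.03 0; 0 0.001 0 -0.084 0.184 0.08 0; 0 0.001 0 -0.084 0.184 0.14 0; 0 0.001 0 -0.084 0.184 0.17 0; 0 0.001 0 -0.084 0.184 0.17 0; 0 0.001 0 -0.084 0.184 0.17 0"

```text
clock: 21.02
eef_pos: [500.0, -248.4, 165.5]
tool_rot: [[0.99, 0.14, 0.0], [0.14, -0.99, 0.001], [0.0, -0.001, -1.0]]
ft_force: [-0.0, -0.5, -2.1]
finger_gap: 9.3
```

```bash
python3 - <<'E'
from h import *
st();go([499.2,-249.7,145],8)
p=shoot('side','s13')
cv2.imwrite('pics/s13c.png',cv2.resize(p['pixels'][190:320,270:380],None,fx=5,fy=4.5,interpolation=cv2.INTER_CUBIC)[:,:,::-1])
p=shoot('scene','c13')
cv2.imwrite('pics/c13c.png',cv2.resize(p['pixels'][80:200,170:280],None,fx=5,fy=5,interpolation=cv2.INTER_CUBIC)[:,:,::-1])
st()
E
```

```text
clk 21.02 pos [ 500.  -248.4  165.5] yaw 8.05 z [ 0.      0.0015 -1.    ] F [-0.  -0.5 -2.1] gap 9.3
turn [-0.0009 -0.0001  0.0005] shift [-0.0049  0.006   0.1024]
clk 21.12 pos [ 500.1 -248.7  165.8] yaw 8.03 z [ 5.0e-04  1.1e-03 -1.0e+00] F [ 0.2  0.2 -2.8] gap 9.1
```

View pics/s13c.png

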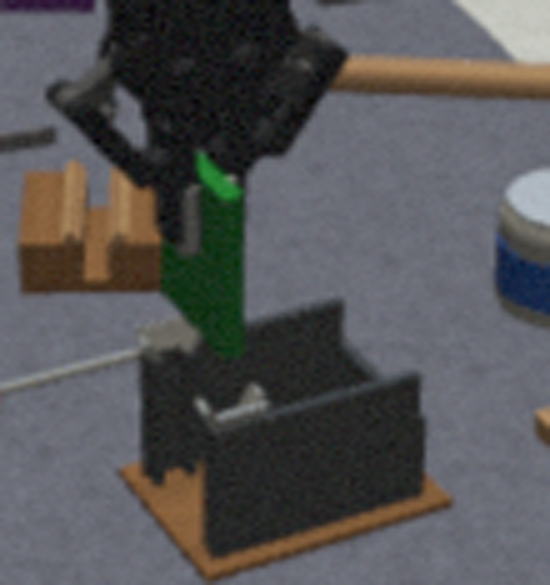

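View pics/c13c.png

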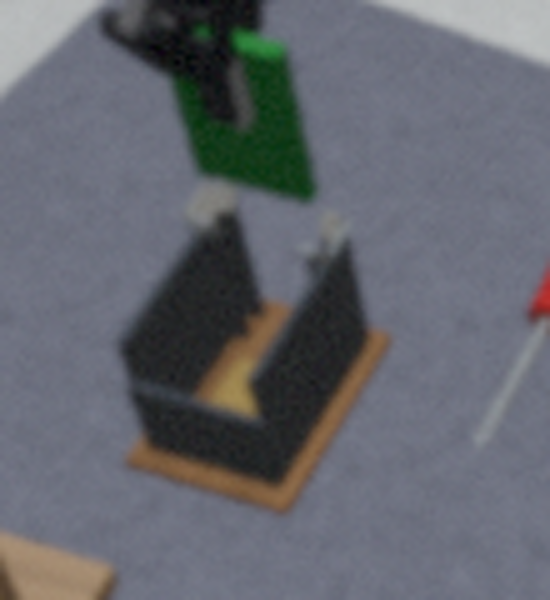

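Emit:
carry_out:
  moves: "-0.001 0 0 -0.005 0.006 0.04 0; -0.001 0 0 -0.005 0.006 0.08 0; -0.001 0 0 -0.005 0.006 0.1 0; -0.001 0 0 -0.005 0.006 0.1 0"

```text
clock: 21.62
eef_pos: [498.8, -249.8, 145.1]
tool_rot: [[0.99, 0.14, -0.0], [0.14, -0.99, 0.0], [-0.0, -0.0, -1.0]]
ft_force: [0.4, 0.1, -2.0]
finger_gap: 9.5
```

```bash
python3 - <<'E'
from h import *
st();go([499.2,-249.7,130],8)
E
```

```text
clk 21.62 pos [ 498.8 -249.8  145.1] yaw 8.03 z [-5.e-04  1.e-04 -1.e+00] F [ 0.4  0.1 -2. ] gap 9.5
turn [-0.0001  0.0003  0.0003] shift [ 0.0019 -0.0003  0.0754]
```

Bottom edge is at about 98 mm, at the flare mouth. I'll ease down to just below the throat.

Emit:
carry_out:
  moves: "0 0 0 0.002 0 0.02 0; 0 0 0 0.002 0 0.04 0; 0 0 0 0.002 0 0.06 0; 0 0 0 0.002 0 0.06 0"

```text
clock: 22.12
eef_pos: [498.9, -249.6, 132.6]
tool_rot: [[0.99, 0.14, -0.001], [0.14, -0.99, 0.001], [-0.001, -0.001, -1.0]]
ft_force: [-0.3, -0.1, -2.7]
finger_gap: 9.4
```

Emit:
carry_out:
  moves: "0 0 0 0 0 0.01 0; 0 0 0 0 0 0.02 0; 0 0 0 0 0 0.03 0; 0 0 0 0 0 0.03 0"

```text
clock: 22.62
eef_pos: [498.7, -249.5, 126.4]
tool_rot: [[0.99, 0.14, -0.002], [0.14, -0.99, 0.001], [-0.001, -0.001, -1.0]]
ft_force: [0.1, -0.0, -2.6]
finger_gap: 9.1
```

```bash
python3 - <<'E'
from h import *
s=st();print(s['torque']);go([499.2,-249.7,120],8)
p=shoot('side','s14')
cv2.imwrite('pics/s14c.png',cv2.resize(p['pixels'][190:320,270:380],None,fx=5,fy=4.5,interpolation=cv2.INTER_CUBIC)[:,:,::-1])
E
```

```text
clk 22.62 pos [ 498.7 -249.5  126.4] yaw 8.03 z [-1.6e-03  6.0e-04 -1.0e+00] F [ 0.1 -0.  -2.6] gap 9.1
[-0.00720618 -0.0216812   0.01985474]
turn [-0.0005  0.0009  0.0004] shift [0.0022 0.0012 0.0322]
```

View pics/s14c.png

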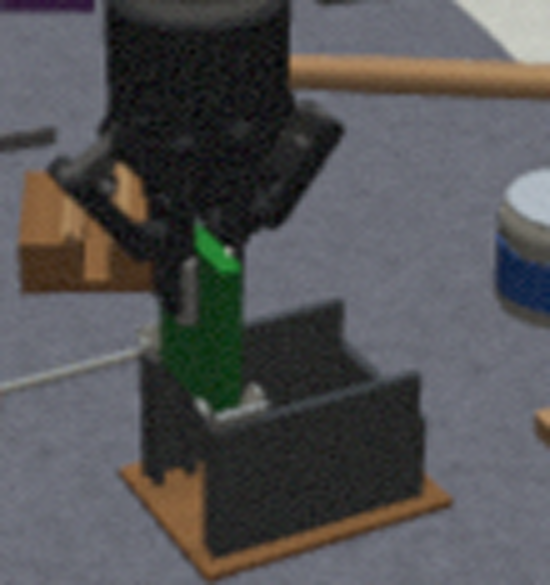

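Emit:
carry_out:
  moves: "0 0.001 0 0.001 0 0.015 0; 0 0.001 0 0.001 0 0.03 0; 0 0.001 0 0.001 0 0.045 0; 0 0.001 0 0.001 0 0.06 0; 0 0.001 0 0.001 0 0.06 0"

```text
clock: 23.3
eef_pos: [498.8, -249.4, 114.2]
tool_rot: [[0.99, 0.14, -0.0], [0.14, -0.99, 0.001], [-0.0, -0.001, -1.0]]
ft_force: [0.7, -0.3, -2.1]
finger_gap: 9.3
```

```bash
python3 - <<'E'
from h import *
s=st();print(s['torque'])
E
```

```text
clk 23.3 pos [ 498.8 -249.4  114.2] yaw 8.04 z [-4.0e-04  1.1e-03 -1.0e+00] F [ 0.7 -0.3 -2.1] gap 9.3
[-0.02062372  0.02929937  0.03431179]
```

Free, no side load. Continuing down.

Emit:
carry_out:
  moves: "0 0 0 0 0 0.015 0; 0 0 0 0 0 0.03 0; 0 0 0 0 0 0.05 0; 0 0 0 0 0 0.07 0; 0 0 0 0 0 0.09 0; 0 0 0 0 0 0.11 0; 0 0 0 0 0 0.13 0; 0 0 0 0 0 0.13 0"

```text
clock: 24.3
eef_pos: [498.5, -249.2, 87.7]
tool_rot: [[0.99, 0.14, -0.001], [0.14, -0.99, 0.001], [-0.001, -0.002, -1.0]]
ft_force: [0.6, -0.6, -2.7]
finger_gap: 9.5
```

Emit:
carry_out:
  moves: "0 0 0 0 0 0.015 0; 0 0 0 0 0 0.03 0; 0 0 0 0 0 0.045 0; 0 0 0 0 0 0.06 0; 0 0 0 0 0 0.075 0; 0 0 0 0 0 0.09 0; 0 0 0 0 0 0.09 0"

```text
clock: 25.18
eef_pos: [498.2, -249.1, 69.4]
tool_rot: [[0.99, 0.14, -0.002], [0.14, -0.99, 0.002], [-0.001, -0.002, -1.0]]
ft_force: [0.2, -0.6, -2.3]
finger_gap: 9.2
```

```bash
python3 - <<'E'
from h import *
s=st();print(s['torque']);go([499.2,-249.7,56],8)
E
```

```text
clk 25.18 pos [ 498.2 -249.1   69.4] yaw 8.04 z [-0.0017  0.0017 -1.    ] F [ 0.2 -0.6 -2.3] gap 9.2
[-0.07080689  0.01968855  0.01941626]
turn [-0.0012  0.0009  0.0004] shift [0.0046 0.0038 0.0671]
```

Emit:
carry_out:
  moves: "-0.001 0.001 0 0.002 0.002 0.015 0; -0.001 0.001 0 0.002 0.002 0.03 0; -0.001 0.001 0 0.002 0.002 0.045 0; -0.001 0.001 0 0.002 0.002 0.06 0; -0.001 0.001 0 0.002 0.002 0.06 0"

```text
clock: 25.8
eef_pos: [498.4, -249.3, 57.1]
tool_rot: [[0.99, 0.14, -0.0], [0.14, -0.99, 0.001], [-0.0, -0.001, -1.0]]
ft_force: [-0.7, -0.4, -2.8]
finger_gap: 9.4
```

Emit:
carry_out:
  moves: "0 0 0 0 0 0.008 0; 0 0 0 0 0 0.015 0; 0 0 0 0 0 0.015 0"

```text
clock: 26.18
eef_pos: [498.3, -249.3, 54.0]
tool_rot: [[0.99, 0.14, -0.001], [0.14, -0.99, 0.001], [-0.001, -0.001, -1.0]]
ft_force: [-0.0, -0.2, -2.5]
finger_gap: 9.1
```

Emit:
carry_out:
  moves: "0 0 0 0 0 0.005 0; 0 0 0 0 0 0.008 0; 0 0 0 0 0 0.008 0"

```text
clock: 26.55
eef_pos: [498.4, -249.2, 52.7]
tool_rot: [[0.99, 0.14, -0.001], [0.14, -0.99, 0.001], [-0.0, -0.001, -1.0]]
ft_force: [-0.9, 1.2, 1.3]
finger_gap: 9.3
```

Emit:
carry_out:
  moves: "0 0 0 0 0 0.005 0; 0 0 0 0 0 0.01 0; 0 0 0 0 0 0.01 0"

```text
clock: 26.92
eef_pos: [498.6, -249.3, 52.6]
tool_rot: [[0.99, 0.14, -0.0], [0.14, -0.99, 0.0], [-0.0, -0.0, -1.0]]
ft_force: [-5.6, 2.6, 17.4]
finger_gap: 9.0
```

```bash
python3 - <<'E'
from h import *
s=st()
p=shoot('side','s15')
cv2.imwrite('pics/s15c.png',cv2.resize(p['pixels'][220:320,280:370],None,fx=6,fy=6,interpolation=cv2.INTER_CUBIC)[:,:,::-1])
E
```

```text
clk 26.93 pos [ 498.6 -249.3   52.6] yaw 8.05 z [-5.e-04  1.e-04 -1.e+00] F [-5.6  2.6 17.4] gap 9.0
```

View pics/s15c.png

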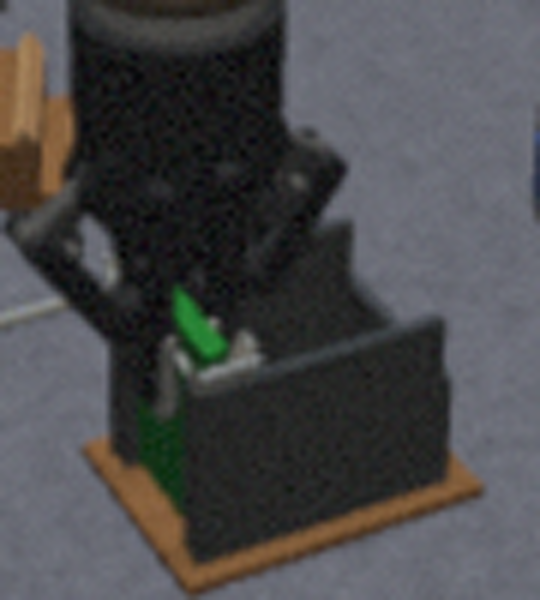

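Emit:
carry_out:
  moves: "0 0 0 0 0 0 0.5; 0 0 0 0 0 0 0.6; 0 0 0 0 0 0 0.6; 0 0 0 0 0 0 0.6; 0 0 0 0 0 0 0.6"

```text
clock: 27.6
eef_pos: [498.5, -249.2, 52.4]
tool_rot: [[0.99, 0.14, -0.001], [0.14, -0.99, 0.0], [-0.001, -0.0, -1.0]]
ft_force: [-0.1, -1.2, -0.6]
finger_gap: 51.0
```

Emit:
carry_out:
  moves: "0 0 0 0 0 -0.08 0.6; 0 0 0 0 0 -0.2 0.6; 0 0 0 0 0 -0.35 0.6; 0 0 0 0 0 -0.55 0.6; 0 0 0 0 0 -0.75 0.7; 0 0 0 0 0 -0.9 1; 0 0 0 0 0 -0.9 1; 0 0 0 0 0 -0.9 1"

```text
clock: 28.6
eef_pos: [498.3, -249.1, 232.5]
tool_rot: [[0.99, 0.14, -0.001], [0.14, -0.99, 0.0], [-0.001, -0.0, -1.0]]
ft_force: [0.2, -0.3, -2.4]
finger_gap: 85.2
```

```bash
python3 - <<'E'
from h import *
s=st();p=shoot('wrist','w16');q=shoot('side','s16');c=shoot('scene','c16')
a=top(p,(230,120,420,330));b=top(c,(190,80,270,170))
print(a[0],b[0]);print('tri',tri([(p,a[0]),(c,b[0])]))
z=[onz(p,u,96) for u in a[1]];print(np.round(z,1),np.mean(z,0))
cv2.imwrite('pics/s16c.png',cv2.resize(q['pixels'][220:320,280:370],None,fx=6,fy=6,interpolation=cv2.INTER_CUBIC)[:,:,::-1])
E
```

```text
clk 28.6 pos [ 498.3 -249.1  232.5] yaw 8.05 z [-8.e-04  1.e-04 -1.e+00] F [ 0.2 -0.3 -2.4] gap 85.2
[320.5 191. ] [223.32786885 123.44262295]
tri (array([ 499.11835457, -249.06595779,   93.39879302]), [np.float64(0.2836049092004709), np.float64(0.11836100545552149)])
[[ 490.5 -219.8   96. ]
 [ 499.1 -218.5   96. ]
 [ 507.9 -278.3   96. ]
 [ 498.6 -279.6   96. ]] [ 499.00696294 -249.04147227   96.        ]
```

View pics/w16.png

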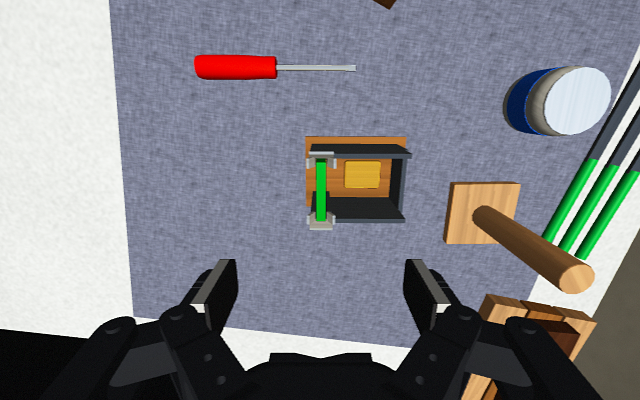

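View pics/s16c.png

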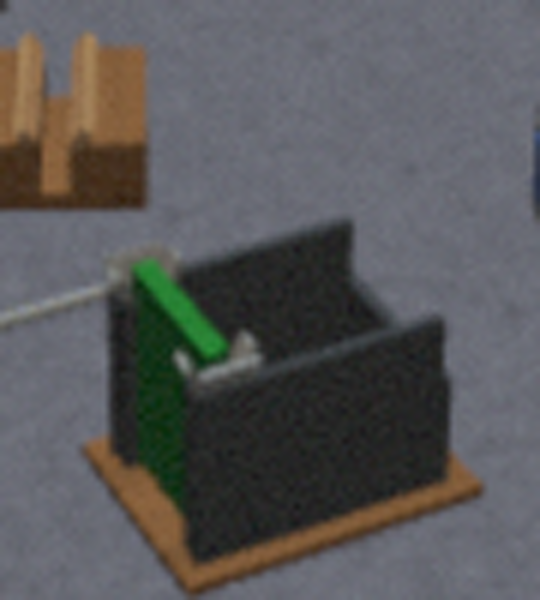

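View pics/c16.png

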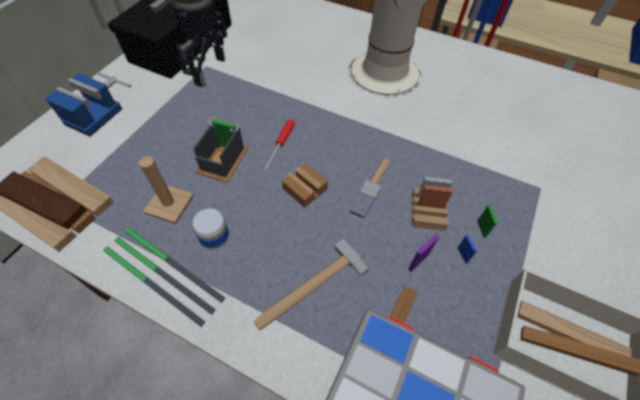

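```bash
python3 -c "
from plant import r
print(r.close_job())"
```

```text
the job is handed in; nothing more can be done
None
```

The green plate is home in the box's channels, released, and the job is handed in at about 29 s of the 61 s allowed. I took it from the rack by its side edges, stood it in the block's slot and let go. I then gripped it again by its broad faces, at a 9.3 mm opening, and slid it down the channels with no side load.

**Last checks:**
- **Seating:** floor contact came at TCP z = 52.6, which is the height I predicted for home, with about 17 N at the end.
- **Position:** after release and retreat, the plate's top is centred at (499, −249), within 1 mm of the box slot I measured. It looks level with the flares in the side view.
- **Other things:** the grey and copper plates are still in the rack, and nothing else on the bench looks moved.

**Disagreements:**
- Triangulating the top's height from the wrist and scene cameras gave 93.4 mm instead of 96. The same camera pair also read about 4 mm low on the plate in the rack, so I take this as calibration error.
- The side camera put the plate about 2 mm off the block slot before I lowered it; I shifted 1.5 mm to correct that.

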